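# Load sealed grain sample cups into a spring-gate analyser loader

### The job

Lift the spring plunger knob on the orange loader to free its cover and slide the cover fully open. Stand every green-capped sample cup that is on the bench upright in a bay of its own, right down on the bay floor, pushing the bay's blue spring gate back to let the cup in and then letting go so that the gate holds it; leave the red-capped reference cup standing on the bench where it is. Then slide the cover fully shut with the plunger dropped home in its notch, and press the green start button all the way down.

Things in the scene. Friction and masses are not known exactly. Their poses are not given: they have to be found in the camera images.
- loader: fixed orange loader, 310 x 420 x 104 mm tall. Origin on the bench midway between below bay2 and bay3; x to its back (roughly away from the robot), y left, z up. Its open well (floor 30 mm above the bench) spans x -80 to 60, y -144 to 144 mm. Front and right walls and rear housing (x 60 to 215) are 104 mm high; left deck 85 mm, with a notched steel rail up to 102 mm.
- bay1 (a point): leftmost bay: point on the well floor for the centre of a seated cup's underside; axes as loader. Fixed front lip (inner face 24 mm before this point, in -x; 7 mm thick) and two side cheeks (inner faces 27 mm to either side, x -24 to 24, 5 mm thick) stand 16 mm above the floor. The gate is at the back (+x).
- bay2 (a point): second from left bay: point on the well floor for the centre of a seated cup's underside; axes as loader. Fixed front lip (inner face 24 mm before this point, in -x; 7 mm thick) and two side cheeks (inner faces 27 mm to either side, x -24 to 24, 5 mm thick) stand 16 mm above the floor. The gate is at the back (+x).
- bay3 (a point): third from left bay: point on the well floor for the centre of a seated cup's underside; axes as loader. Fixed front lip (inner face 24 mm before this point, in -x; 7 mm thick) and two side cheeks (inner faces 27 mm to either side, x -24 to 24, 5 mm thick) stand 16 mm above the floor. The gate is at the back (+x).
- bay4 (a point): rightmost bay: point on the well floor for the centre of a seated cup's underside; axes as loader. Fixed front lip (inner face 24 mm before this point, in -x; 7 mm thick) and two side cheeks (inner faces 27 mm to either side, x -24 to 24, 5 mm thick) stand 16 mm above the floor. The gate is at the back (+x).
- gate1 (a joint): blue spring gate of bay 1, m: 0 at rest, up to 0.036 pushed back (+x); 0.018 with a cup held. Upright plate 30 mm wide, 6 thick, 3 to 30 mm above the well floor, yellow top edge; at rest its front face is 6 mm beyond the bay point, 30 mm from the lip. A cup held just above the lip can push it back and go down behind the lip. 2 N at rest plus 0.15 N per mm.
- gate2 (a joint): blue spring gate of bay 2, m: 0 at rest, up to 0.036 pushed back (+x); 0.018 with a cup held. Upright plate 30 mm wide, 6 thick, 3 to 30 mm above the well floor, yellow top edge; at rest its front face is 6 mm beyond the bay point, 30 mm from the lip. A cup held just above the lip can push it back and go down behind the lip. 2 N at rest plus 0.15 N per mm.
- gate3 (a joint): blue spring gate of bay 3, m: 0 at rest, up to 0.036 pushed back (+x); 0.018 with a cup held. Upright plate 30 mm wide, 6 thick, 3 to 30 mm above the well floor, yellow top edge; at rest its front face is 6 mm beyond the bay point, 30 mm from the lip. A cup held just above the lip can push it back and go down behind the lip. 2 N at rest plus 0.15 N per mm.
- gate4 (a joint): blue spring gate of bay 4, m: 0 at rest, up to 0.036 pushed back (+x); 0.018 with a cup held. Upright plate 30 mm wide, 6 thick, 3 to 30 mm above the well floor, yellow top edge; at rest its front face is 6 mm beyond the bay point, 30 mm from the lip. A cup held just above the lip can push it back and go down behind the lip. 2 N at rest plus 0.15 N per mm.
- cover (a joint): sliding cover over the well, m: 0 fully shut, 0.14 fully open; opens along the loader's +x, friction about 1.5 N, stays where left. Grey plate 154 x 355 x 6 mm, top 111.5 mm above the bench. It is moved by the plunger knob mounted at its left side.
- plunger (a joint): index plunger on the cover, m: 0 home, 0.016 fully lifted. At cover 0 and 0.14 its pin drops by itself into a rail notch and locks the cover (1.5 mm play); lift it at least 11 mm and keep it up while moving the cover out of a notch; between notches it rides on the rail at about 0.0095. The spring pushes down with 3 N at rest, 6.6 N fully lifted.
- plunger_knob (a point): middle of the plunger's round black knob with red top rim, 26 mm diameter x 24 mm tall (12 mm above and below this point); its underside is 12.5 mm above the cover plate when down. 136 mm above the bench when down; moves with cover and plunger.
- start (a joint): green round start button on the loader's right deck, in m: 0 up, 0.006 fully down, about 5 N; springs back.
- start_top (a point): centre of the top face of the green start button (28 mm diameter), pressed straight down; z up.
- cup1: sealed round sample cup, upright cylinder 48 mm diameter x 64 mm tall, about 100 g, amber body with a green cap (cap is the top 20 mm, same diameter); stands upright on the bench; origin at the centre of its underside, z axis up along the cup. To be loaded (may be absent).
- cup2: sealed round sample cup, upright cylinder 48 mm diameter x 64 mm tall, about 100 g, amber body with a green cap (cap is the top 20 mm, same diameter); stands upright on the bench; origin at the centre of its underside, z axis up along the cup. To be loaded (may be absent).
- cup3: sealed round sample cup, upright cylinder 48 mm diameter x 64 mm tall, about 100 g, amber body with a green cap (cap is the top 20 mm, same diameter); stands upright on the bench; origin at the centre of its underside, z axis up along the cup. To be loaded (may be absent).
- cup4: sealed round sample cup, upright cylinder 48 mm diameter x 64 mm tall, about 100 g, amber body with a green cap (cap is the top 20 mm, same diameter); stands upright on the bench; origin at the centre of its underside, z axis up along the cup. To be loaded (may be absent).
- refcup: sealed round sample cup, upright cylinder 48 mm diameter x 64 mm tall, about 100 g, amber body with a red cap (cap is the top 20 mm, same diameter); stands upright on the bench; origin at the centre of its underside, z axis up along the cup. The reference cup: to be left where it stands.
Not all that is in view belongs to the job. What is shaped like the cup3 but grey or purple is not meant.

How it is judged:
On the way, in this order (a step that is already met when the one before it is completed fails the run):
1. the cover is slid fully open (value of joint cover above 0.134 m), for 0.2 s.
2. every green-capped cup present stands in a bay, released and held by the gate (((horizontal distance between cup1 and bay1 below 0.006 m and z of cup1 in the frame of bay1 between -0.004 and 0.004 m and value of joint gate1 between 0.013 and 0.023 m) or (horizontal distance between cup1 and bay2 below 0.006 m and z of cup1 in the frame of bay2 between -0.004 and 0.004 m and value of joint gate2 between 0.013 and 0.023 m) or (horizontal distance between cup1 and bay3 below 0.006 m and z of cup1 in the frame of bay3 between -0.004 and 0.004 m and value of joint gate3 between 0.013 and 0.023 m) or (horizontal distance between cup1 and bay4 below 0.006 m and z of cup1 in the frame of bay4 between -0.004 and 0.004 m and value of joint gate4 between 0.013 and 0.023 m)) and angle between each of cup1, cup2, cup3, cup4's own z axis and vertical below 0.12 rad and contact force between each of cup1, cup2, cup3, cup4 and the fingers below 0.1 N and linear speed of each of cup1, cup2, cup3, cup4 below 0.03 m/s and ((horizontal distance between cup2 and bay1 below 0.006 m and z of cup2 in the frame of bay1 between -0.004 and 0.004 m and value of joint gate1 between 0.013 and 0.023 m) or (horizontal distance between cup2 and bay2 below 0.006 m and z of cup2 in the frame of bay2 between -0.004 and 0.004 m and value of joint gate2 between 0.013 and 0.023 m) or (horizontal distance between cup2 and bay3 below 0.006 m and z of cup2 in the frame of bay3 between -0.004 and 0.004 m and value of joint gate3 between 0.013 and 0.023 m) or (horizontal distance between cup2 and bay4 below 0.006 m and z of cup2 in the frame of bay4 between -0.004 and 0.004 m and value of joint gate4 between 0.013 and 0.023 m)) and ((horizontal distance between cup3 and bay1 below 0.006 m and z of cup3 in the frame of bay1 between -0.004 and 0.004 m and value of joint gate1 between 0.013 and 0.023 m) or (horizontal distance between cup3 and bay2 below 0.006 m and z of cup3 in the frame of bay2 between -0.004 and 0.004 m and value of joint gate2 between 0.013 and 0.023 m) or (horizontal distance between cup3 and bay3 below 0.006 m and z of cup3 in the frame of bay3 between -0.004 and 0.004 m and value of joint gate3 between 0.013 and 0.023 m) or (horizontal distance between cup3 and bay4 below 0.006 m and z of cup3 in the frame of bay4 between -0.004 and 0.004 m and value of joint gate4 between 0.013 and 0.023 m)) and ((horizontal distance between cup4 and bay1 below 0.006 m and z of cup4 in the frame of bay1 between -0.004 and 0.004 m and value of joint gate1 between 0.013 and 0.023 m) or (horizontal distance between cup4 and bay2 below 0.006 m and z of cup4 in the frame of bay2 between -0.004 and 0.004 m and value of joint gate2 between 0.013 and 0.023 m) or (horizontal distance between cup4 and bay3 below 0.006 m and z of cup4 in the frame of bay3 between -0.004 and 0.004 m and value of joint gate3 between 0.013 and 0.023 m) or (horizontal distance between cup4 and bay4 below 0.006 m and z of cup4 in the frame of bay4 between -0.004 and 0.004 m and value of joint gate4 between 0.013 and 0.023 m))), for 0.3 s.
3. the cover is fully shut and the plunger is home (value of joint cover below 0.003 m and value of joint plunger below 0.002 m), for 0.2 s.
4. the start button is pressed fully down (value of joint start above 0.0048 m), for 0.05 s.
At the end, for the whole second after the job is handed in: each green-capped cup present stands upright in a bay (within 6 mm of its seat, 4 mm of the floor, 0.12 rad), at rest, untouched, its gate pushed back 13 to 23 mm; cover within 3 mm of shut, plunger within 2 mm of home; button pressed and up again; reference cup stands on the bench (all of step 2 and all of step 3 and angle between refcup's own z axis and vertical below 0.12 rad and height (world z) of refcup below 0.01 m and value of joint start below 0.002 m).
It fails at once if the reference cup is carried off (moved more than 8 cm) or lifted (distance of refcup from where it was at the start of the episode above 0.08 m or height (world z) of refcup above 0.04 m).
It fails at once if the start button is pressed while the cover is open (value of joint start above 0.0048 m and value of joint cover above 0.01 m).
Of cup1, cup2, cup3, cup4 only 3 to 4 are there at a start; the rules pass over those that are not, and their reading is None.
At some moment in a run one of cup1, cup2, cup3, cup4 may be knocked a few centimetres aside while the robot is not near it.
It also fails if it takes over 208 s, if anything falls off the work surface, if the arm or the gripper's body presses on something with over 40 N, if the wrist force passes 120 N, or if a joint passes its speed limit or range.

### The arm

A 6-joint arm with a two-finger parallel gripper is mounted at the origin on the work surface. World frame = base frame: x ahead of the robot, y to its left, z up, the work surface at z = 0. Lengths are in m, angles in rad, forces in N, time in s.
With the tool pointing down it reaches from about 0.375 to 0.9 m from the base axis. Payload 3.1 kg.
Tool frame: the origin (TCP) lies midway between the tips of the shut fingers; the grasp point (between the pads) lies 19 mm behind it; x points along the fingers, y is the direction in which the jaws open and shut, and the axes are right-handed (so a half turn about x gives the same grasp; the last joint's range is limited). The gripper opens to 85 mm and grips with 20 to 120 N. Pads are 22 mm wide; open, the fingers measure 114 mm over their backs; the gripper's body (76 mm by 85 mm) begins 54 mm behind the grasp point. The pads swing forward as they close: fully open they stand 13 mm farther back than shut.
Start: joints at [1.006, 0.527, 1.433, -0, 1.181, -0.178], TCP at [0.236, 0.579, 0.231] pointing down, gripper open.
Joint ranges: [-3.08, 3.08], [-0.75, 2.2], [0.22, 2.44], [-1.43, 4.57], [0, 2.65], [-2.85, 2.85]. Speed limits (rad/s): [2.79, 2.79, 3.14, 3.14, 3.14, 3.14].

### API

Orientations are given as a unit quaternion [x, y, z, w].
In Python, from station import manip gives the robot as it stands.
- The arm moves only by the tool carry_out, never from a script. Its argument "commands" is a list that holds one entry, the list of rows, each a list of 7 numbers: the shift along the tool's x, y, z in units of 25 mm (1.0 is 25 mm), then the turn, a rotation vector about the tool's x, y, z in units of 5 degrees (1.0 is 5 degrees), then the finger opening in mm, from 0 to 85.4. A call has exactly 5 rows; each row is the pose to reach, as a shift and turn from the pose commanded when the call began, along the tool's axes at that moment; what a row does not reach only later rows make up. A row lasts 1/10 s, in which the tool goes at most 50 mm and 8.59 degrees, less where a joint would pass 70% of its speed; a pose out of reach is approached as far as the arm can. A call with a gripper value outside its range is refused whole. The fingers move at their own pace and stop on an object; "force" is the grip in N (left out, the last holds). Time passes only in rows, so rows that repeat a pose let the fingers close, or fill a call up. It gives the time, the measured TCP pose, the force and the opening at its end, in the units of the state.
- manip.sense(): the state, without advancing time (a new reading comes with each control period).
- manip.snapshot(name): name is "scene" or "top" or "wrist"; returns a dict with "image" (480x640x3 uint8, red, green, blue), "fx", "fy", "cx", "cy" (pixels), "rvec" (rotation vector, rad) and "tvec" (3), from world to camera coordinates, as OpenCV has them. Camera axes: x right, y down, z forward; pixel columns grow to the right and rows downward; lengths in m; the calibration is good to about 2 mm. A picture is of the moment at which its call begins. There is no depth.
- manip.sign_off(): hands the job in, once; it reports no verdict.
The state is a dict: "t": time; "q": joint angles; "qd": joint speeds; "tau": joint torques, N m; "tcp_pos": TCP position; "tool_rot": TCP orientation; "force": force on the tool from outside, world axes, zero at the start; "ft_torque": the same for the moment, N m; "finger_gap": opening from 0.0 (shut) to 1.0 (fully open).
Only numpy, scipy, OpenCV 4.12 (cv2) and the standard library are available. Lean on these libraries where they do the work, as an engineer would, in place of code of your own. Each camera call takes 0.05 s, during which the arm holds its last target.

## Working session

There is one attempt and no reset: what is moved stays moved. The work goes in short steps, Python scripts to look and compute and a tool call to move; the robot and the scene stay as the last step left them, time stands still between calls to the robot, and variables do not carry over. Pictures are saved under pics/ and viewed, and the job is handed in when it is done.

Besides the shell and the picture viewer there is one more tool, called after "Emit:" as a command line: name --argument value ..., lists and objects as JSON in quotes. carry_out: Moves the arm, as the interface text tells. Its arguments: {"type":"object","properties":{"commands":{"type":"array"},"force":{"type":"number"}},"required":["commands"]}

```bash
mkdir -p pics && ls -la && python3 - <<'E'
from station import manip
import cv2,numpy as np
s=manip.sense(); print({k:np.round(v,3).tolist() for k,v in s.items()})
for n in ["scene","top","wrist"]:
    d=manip.snapshot(n); cv2.imwrite(f"pics/{n}0.png",d["image"][:,:,::-1]); 
    R,_=cv2.Rodrigues(np.array(d["rvec"])); print(n,d["fx"],d["cx"],d["cy"],"cam pos",(-R.T@np.array(d["tvec"]).ravel()).round(3),"fwd",R[2].round(3))
E
```

```text
total 12
drwxr-xr-x  3 agent agent 4096 Dec  6 04:05 .
drwxr-xr-x 23 root  root  4096 Dec  6 04:05 ..
drwxr-xr-x  2 agent agent 4096 Dec  6 04:05 pics
{'t': 0.0, 'q': [1.006, 0.528, 1.434, -0.0, 1.181, -0.179], 'qd': [-0.002, -0.0, -0.002, 0.001, 0.0, -0.001], 'tau': [0.0, -44.234, -17.803, -0.0, 0.008, -0.0], 'tcp_pos': [0.235, 0.578, 0.23], 'tool_rot': [0.135, 0.694, -0.137, 0.694], 'force': [0.543, 0.813, -0.191], 'ft_torque': [0.03, -0.013, 0.031], 'finger_gap': 1.0}
scene 456.3535048798695 316.79469992846634 242.9160877793276 cam pos [1.291 0.106 0.73 ] fwd [-0.778 -0.06  -0.625]
top 525.7747834753673 323.1131264782726 240.6836552736201 cam pos [0.37  0.027 1.156] fwd [ 0.164 -0.009 -0.986]
wrist 331.1970095340417 321.273592798007 241.28603036352953 cam pos [0.165 0.607 0.372] fwd [ 0.277 -0.114 -0.954]
```

View pics/top0.png

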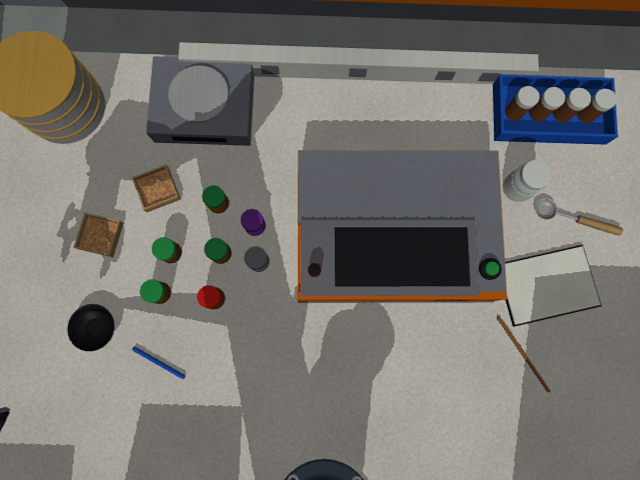

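View pics/scene0.png

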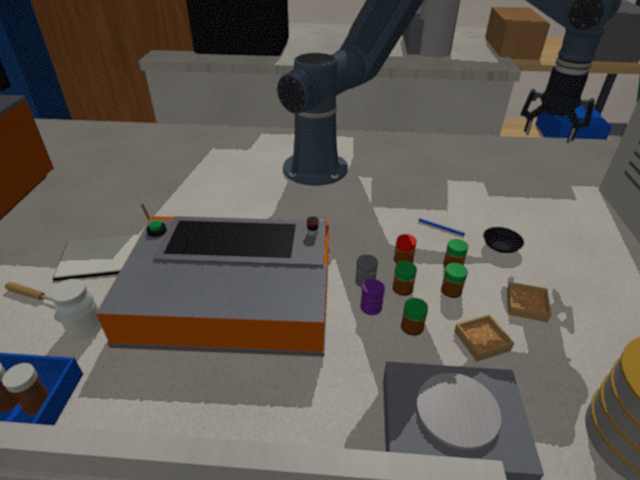

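View pics/wrist0.png

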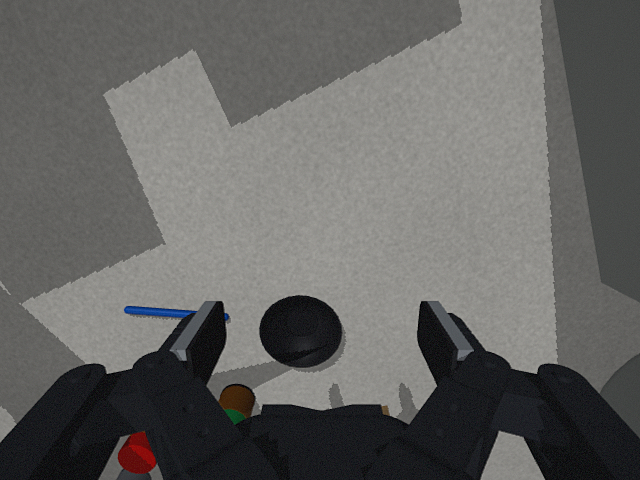

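Top view: the green caps are at (215,197), (217,250), (166,249) and (154,290), so 4 cups are present. The red cap is at (210,297), and the decoys are purple (253,222) and grey (257,259). The plunger knob is at (315,268) and the start button at (490,268). Next I measure them.

```bash
cat > h.py <<'E'
import numpy as np, cv2
from scipy.spatial.transform import Rotation as Ro
from station import manip
def snap(n,f=None):
    d=manip.snapshot(n)
    d['K']=np.array([[d['fx'],0,d['cx']],[0,d['fy'],d['cy']],[0,0,1.]])
    d['R'],_=cv2.Rodrigues(np.array(d['rvec'],float)); d['t']=np.array(d['tvec'],float).ravel()
    d['C']=-d['R'].T@d['t']
    if f: cv2.imwrite('pics/'+f,d['image'][:,:,::-1])
    return d
def ray(d,uv): return d['R'].T@np.linalg.inv(d['K'])@np.array([uv[0],uv[1],1.])
def onz(d,uv,z):
    r=ray(d,uv); return d['C']+r*(z-d['C'][2])/r[2]
def tri(d1,u1,d2,u2):
    A=[];b=[]
    for d,u in((d1,u1),(d2,u2)):
        r=ray(d,u); r/=np.linalg.norm(r); P=np.eye(3)-np.outer(r,r); A.append(P); b.append(P@d['C'])
    p=np.linalg.solve(sum(A),sum(b))
    return p,[np.linalg.norm(A[i]@p-b[i]) for i in(0,1)]
def proj(d,p):
    c=d['K']@(d['R']@np.array(p,float)+d['t']); return c[:2]/c[2]
def blobs(d,col,amin=20):
    h=cv2.cvtColor(d['image'],cv2.COLOR_RGB2HSV); H,S,V=[h[...,i].astype(int) for i in range(3)]
    if col=='green': m=(H>50)&(H<80)&(S>130)&(V>50)
    if col=='red': m=((H<5)|(H>174))&(S>170)&(V>60)
    if col=='yellow': m=(H>20)&(H<35)&(S>130)&(V>80)
    if col=='blue': m=(H>100)&(H<125)&(S>130)&(V>60)
    if col=='orange': m=(H>5)&(H<16)&(S>200)&(V>90)
    n,l,st,c=cv2.connectedComponentsWithStats(m.astype(np.uint8))
    return [(c[i].round(1).tolist(),st[i].tolist()) for i in range(1,n) if st[i][4]>=amin]
def pose():
    s=manip.sense(); return np.array(s['tcp_pos']),Ro.from_quat(s['tool_rot']),s
def togo(p,R=None):
    """units for carry_out from measured pose"""
    p0,R0,s=pose(); sh=R0.inv().apply(np.array(p)-p0)/.025
    rv=(R0.inv()*R).as_rotvec()/np.deg2rad(5) if R is not None else np.zeros(3)
    return np.r_[sh,rv].round(3)
E
python3 - <<'E'
from h import *
p,R,s=pose(); print(R.as_matrix().round(3))
T=snap('top');S=snap('scene')
for c in('green','red','orange'):
    print(c,'T',blobs(T,c)); print(c,'S',blobs(S,c))
for b,_ in blobs(T,'green')+blobs(T,'red'): print(b,onz(T,b,.055).round(3))
for b,_ in blobs(S,'green')+blobs(S,'red'): print('S',b,onz(S,b,.055).round(3))
E
python3 - <<'E'
import cv2
a=cv2.imread('pics/top0.png')[140:310,130:330]; cv2.imwrite('pics/c1.png',cv2.resize(a,(800,680)[:2],interpolation=cv2.INTER_CUBIC)[:600])
a=cv2.imread('pics/top0.png')[140:310,290:516]; cv2.imwrite('pics/c2.png',cv2.resize(a,None,fx=3.5,fy=3.5,interpolation=cv2.INTER_CUBIC))
E
```

```text
[[-0.001  0.377  0.926]
 [-0.001  0.926 -0.377]
 [-1.    -0.002 -0.   ]]
green T [([213.1, 196.1], [203, 186, 22, 21, 363]), ([163.5, 248.6], [152, 238, 24, 22, 412]), ([215.3, 248.7], [205, 238, 22, 22, 379]), ([491.8, 268.1], [485, 261, 15, 15, 165]), ([151.7, 290.8], [140, 280, 24, 22, 422])]
green S [([154.9, 225.7], [149, 221, 13, 10, 97]), ([457.0, 247.7], [448, 240, 20, 17, 270]), ([405.1, 270.6], [395, 261, 21, 20, 327]), ([455.3, 272.4], [445, 263, 22, 20, 347]), ([415.1, 309.2], [404, 299, 23, 22, 406])]
red T [([208.8, 296.7], [197, 286, 24, 23, 419])]
red S [([312.1, 223.3], [308, 222, 10, 4, 22]), ([405.8, 242.8], [397, 235, 19, 17, 256])]
orange T [([535.1, 3.1], [341, 0, 299, 11, 1689]), ([396.4, 293.5], [298, 224, 209, 77, 1226])]
orange S [([160.2, 217.8], [150, 217, 23, 3, 36]), ([326.3, 240.1], [325, 222, 3, 34, 61]), ([213.4, 332.1], [97, 314, 227, 37, 5988])]
[213.1, 196.1] [0.642 0.256 0.055]
[163.5, 248.6] [0.525 0.353 0.055]
[215.3, 248.7] [0.529 0.244 0.055]
[491.8, 268.1] [ 0.506 -0.341  0.055]
[151.7, 290.8] [0.436 0.371 0.055]
[208.8, 296.7] [0.427 0.251 0.055]
S [154.9, 225.7] [ 0.416 -0.363  0.055]
S [457.0, 247.7] [0.441 0.37  0.055]
S [405.1, 270.6] [0.531 0.243 0.055]
S [455.3, 272.4] [0.528 0.353 0.055]
S [415.1, 309.2] [0.646 0.255 0.055]
S [312.1, 223.3] [0.373 0.024 0.055]
S [405.8, 242.8] [0.432 0.252 0.055]
```

View pics/c2.png

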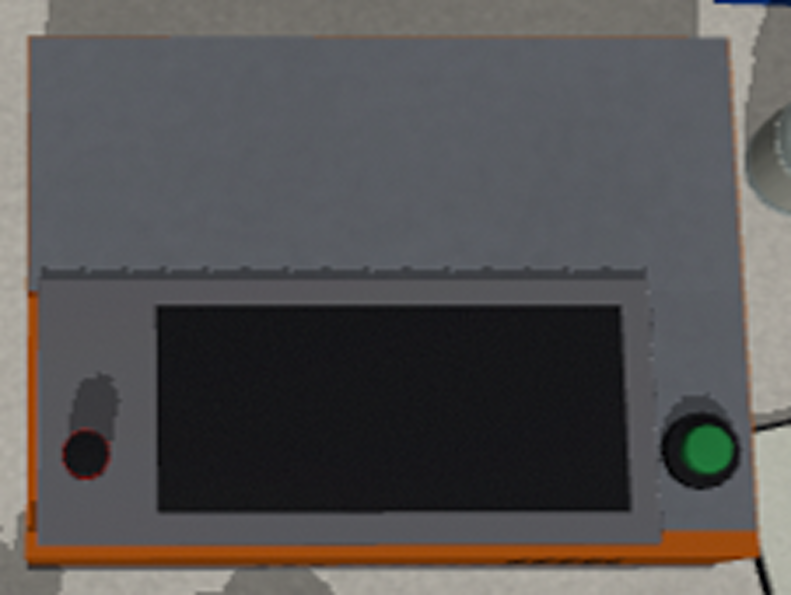

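View pics/c1.png

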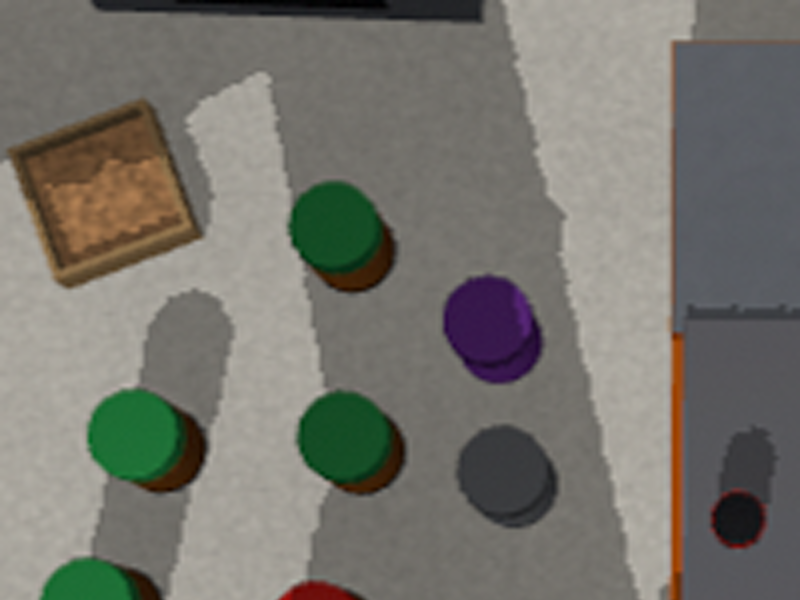

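```bash
python3 - <<'E'
from h import *
T=snap('top');S=snap('scene','s1.png')
a=S['image'][190:360,90:345]; cv2.imwrite('pics/c3.png',cv2.resize(a,None,fx=3.1,fy=3.1,interpolation=cv2.INTER_CUBIC)[:,:,::-1])
print('button',tri(T,(491.8,268.1),S,(154.9,225.7)))
c=lambda u,v:(290+(u-1.25)/3.5,140+(v-1.25)/3.5)
kt=c(86,453); print('knob T',kt,onz(T,kt,.148))
for n,uv,z in(('cFL',(38,545),.1115),('cFR',(662,543),.1115),('hBL',(30,37),.104),('hBR',(728,37),.104),('winFL',(158,511),.1115),('winFR',(630,511),.1115),('winBL',(157,306),.1115),('winBR',(621,306),.1115)):
    print(n,onz(T,c(*uv),z).round(4))
p=onz(T,kt,.148); print(proj(S,p))
E
```

```text
button (array([ 0.49777469, -0.31941966,  0.11820638]), [np.float64(0.00021675140847985183), np.float64(0.00021675140847969972)])
knob T (314.2142857142857, 269.07142857142856) [0.48165088 0.03359573 0.148     ]
cFL [0.4326 0.0593 0.1115]
cFR [ 0.4445 -0.2947  0.1115]
hBL [0.7344 0.0753 0.104 ]
hBR [ 0.7487 -0.3425  0.104 ]
winFL [ 0.4539 -0.008   0.1115]
winFR [ 0.4621 -0.2767  0.1115]
winBL [ 0.5723 -0.0044  0.1115]
winBR [ 0.5809 -0.2734  0.1115]
[311.97780561 218.41857155]
```

View pics/c3.png

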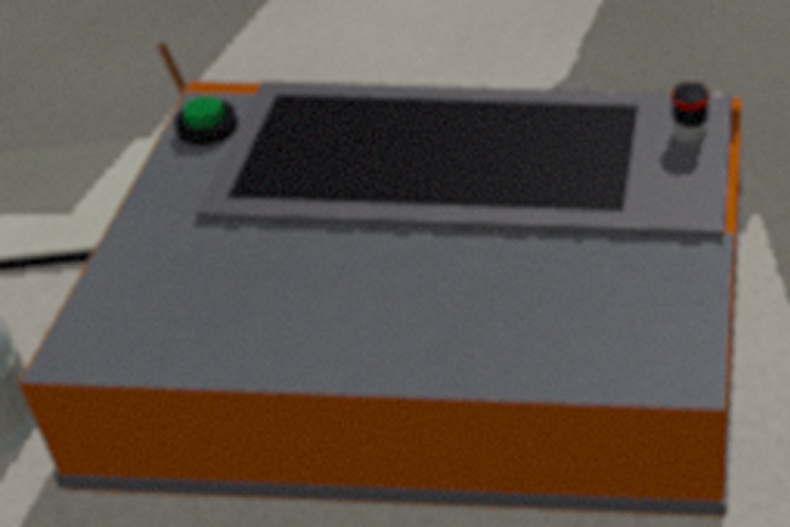

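Loader measured: yaw is about +1.94° and the origin about (0.527, -0.141). The sizes check out (355 and 418 mm). The knob's top centre is at (0.4817, 0.0336) at z .148, and the button top at (0.498, -0.319, 0.118). I'll go to the knob with the jaws along loader x.

```bash
cat >> h.py <<'E'
YAW=np.deg2rad(1.94); LO=np.array([.5267,-.1409,0])
def RT(yaw=YAW):
    y=np.array([np.cos(yaw),np.sin(yaw),0]); x=np.array([0,0,-1.]); return Ro.from_matrix(np.c_[x,y,np.cross(x,y)])
def L2W(p): return LO+Ro.from_euler('z',YAW).apply(np.array(p,float))
def W2L(p): return Ro.from_euler('z',-YAW).apply(np.array(p,float)-LO)
def st():
    p,R,s=pose(); m=R.as_matrix(); print('t',round(s['t'],2),'tcp',p.round(4),'L',W2L(p).round(4),'yaw',np.degrees(np.arctan2(m[1,1],m[0,1])).round(2),'F',np.round(s['force'],2),'gap',round(s['finger_gap'],3))
E
python3 -c "
from h import *
st(); print(togo([.4817,.0336,.231],RT()), togo([.4817,.0336,.231],RT()))"
```

```text
t 0.35 tcp [0.2356 0.5787 0.2311] L [-0.2665  0.729   0.2311] yaw 67.84 F [ 0.   -1.55 -0.09] gap 1.003
[ 1.000e-02 -1.648e+01  1.734e+01  1.318e+01  3.000e-03  6.000e-03] [ 1.000e-02 -1.648e+01  1.734e+01  1.318e+01  3.000e-03  6.000e-03]
```

Emit:
carry_out --commands '[[[0, -1.3, 1.4, 1.1, 0, 0, 70], [0, -2.6, 2.8, 2.2, 0, 0, 70], [0, -3.9, 4.1, 3.3, 0, 0, 70], [0, -5.2, 5.5, 4.4, 0, 0, 70], [0, -6.5, 6.8, 5.5, 0, 0, 70]]]'

```text
t: 0.85
tcp_pos: [0.3325, 0.3626, 0.2315]
tool_rot: [0.298, 0.641, -0.298, 0.641]
force: [0.4, -0.1, -0.5]
finger_gap: 0.824
```

```bash
python3 -c "
from h import *
st(); print(togo([.4817,.0336,.18],RT()))"
```

```text
t 0.85 tcp [0.3325 0.3626 0.2315] L [-0.177   0.5098  0.2315] yaw 40.14 F [ 0.42 -0.06 -0.5 ] gap 0.824
[ 2.0620e+00 -3.9250e+00  1.3907e+01  7.6400e+00  0.0000e+00 -1.1000e-02]
```

Emit:
carry_out --commands '[[[0, -0.5, 1.7, 1.1, 0, 0, 60], [0, -1.0, 3.4, 2.2, 0, 0, 60], [0.3, -1.5, 5.1, 3.3, 0, 0, 60], [0.6, -2.0, 6.8, 4.4, 0, 0, 60], [0.9, -2.4, 8.5, 5.5, 0, 0, 60]]]'

```text
t: 1.35
tcp_pos: [0.4241, 0.1617, 0.2089]
tool_rot: [0.442, 0.552, -0.442, 0.552]
force: [0.7, 0.4, 0.2]
finger_gap: 0.704
```

```bash
python3 -c "
from h import *
st(); print(togo([.4817,.0336,.18],RT()))"
```

```text
t 1.35 tcp [0.4241 0.1617 0.2089] L [-0.0923  0.3059  0.2089] yaw 12.61 F [0.66 0.42 0.21] gap 0.704
[ 1.158  1.129  5.503  2.134 -0.    -0.009]
```

Emit:
carry_out --commands '[[[0.3, 0.3, 1.4, 1.1, 0, 0, 55], [0.6, 0.6, 2.8, 2.1, 0, 0, 55], [0.9, 0.9, 4.2, 2.1, 0, 0, 55], [1.15, 1.1, 5.5, 2.1, 0, 0, 55], [1.15, 1.1, 5.5, 2.1, 0, 0, 55]]]'

```text
t: 1.85
tcp_pos: [0.4834, 0.032, 0.1797]
tool_rot: [0.491, 0.508, -0.491, 0.51]
force: [0.9, -0.2, 0.2]
finger_gap: 0.645
```

```bash
python3 -c "
from h import *
st(); print(togo([.4817,.0336,.118],RT()))
W=snap('wrist','w1.png'); st(); print(proj(W,[.4817,.0336,.148]), proj(W,[.4817,.0336,.124]))"
```

```text
t 1.85 tcp [0.4834 0.032  0.1797] L [-0.0375  0.1742  0.1797] yaw 2.07 F [ 0.85 -0.19  0.16] gap 0.645
[ 2.467 -0.069 -0.07   0.027  0.014 -0.021]
t 1.9 tcp [0.4819 0.0338 0.1798] L [-0.0389  0.1761  0.1798] yaw 2.13 F [ 0.22  0.25 -0.58] gap 0.645
[317.24481972 274.63307059] [317.61292221 259.68013419]
```

View pics/w1.png

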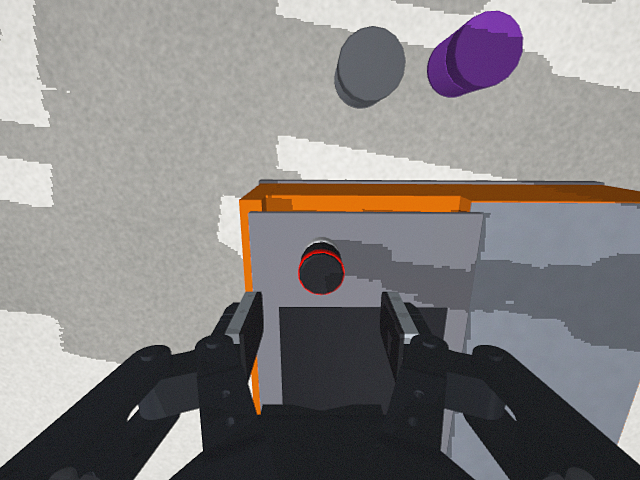

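The wrist view shows the knob's red rim centred at (321,273), against a predicted (317,275). That puts it about 2 mm further in +x, and it sits between the fingers. I'll descend and grip.

Emit:
carry_out --commands '[[[0.8, 0.06, 0, 0, 0, 0, 55], [1.6, 0.06, 0, 0, 0, 0, 55], [2.4, 0.06, 0, 0, 0, 0, 55], [2.45, 0.06, 0, 0, 0, 0, 55], [2.45, 0.06, 0, 0, 0, 0, 20]]]' --force 40

```text
t: 2.4
tcp_pos: [0.482, 0.0364, 0.1189]
tool_rot: [0.489, 0.511, -0.49, 0.51]
force: [0.1, 0.3, 0.1]
finger_gap: 0.487
```

Emit:
carry_out --commands '[[[0, 0, 0, 0, 0, 0, 10], [0, 0, 0, 0, 0, 0, 10], [0, 0, 0, 0, 0, 0, 10], [0, 0, 0, 0, 0, 0, 10], [0, 0, 0, 0, 0, 0, 10]]]' --force 40

```text
t: 2.9
tcp_pos: [0.483, 0.036, 0.1198]
tool_rot: [0.49, 0.51, -0.489, 0.51]
force: [0.3, 3.6, 6.7]
finger_gap: 0.287
```

```bash
python3 -c "
from h import *
st(); 
W=snap('wrist','w2.png')"
```

```text
t 2.9 tcp [0.483  0.036  0.1198] L [-0.0377  0.1782  0.1198] yaw 2.32 F [0.29 3.62 6.7 ] gap 0.287
```

View pics/w2.png

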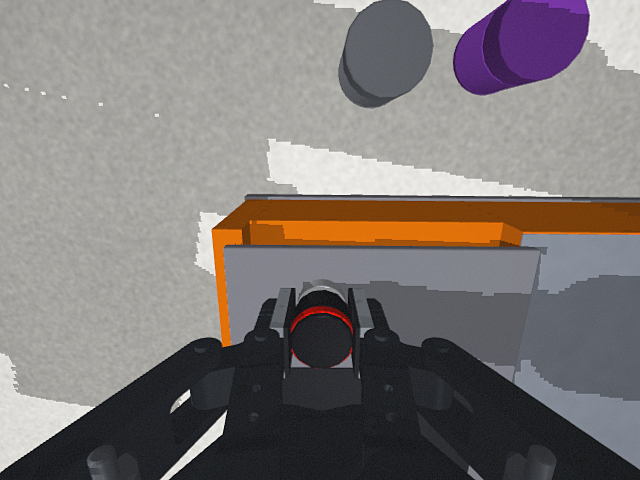

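Emit:
carry_out --commands '[[[-0.2, 0, 0, 0, 0, 0, 10], [-0.4, 0, 0, 0, 0, 0, 10], [-0.58, 0, 0, 0, 0, 0, 10], [-0.58, 0, 0, 0, 0, 0, 10], [-0.58, 0, 0, 0, 0, 0, 10]]]'

```text
t: 3.45
tcp_pos: [0.4829, 0.0358, 0.1333]
tool_rot: [0.49, 0.51, -0.489, 0.51]
force: [3.3, 4.9, -6.7]
finger_gap: 0.285
```

```bash
python3 -c "
from h import *
st(); 
W=snap('wrist','w3.png');print(W['C'],togo(pose()[0]+L2W([.14,0,0])-L2W([0,0,0]),RT()))"
```

```text
t 3.45 tcp [0.4829 0.0358 0.1333] L [-0.0377  0.1781  0.1333] yaw 2.32 F [ 3.33  4.9  -6.74] gap 0.285
[0.48032172 0.11170101 0.27531236] [ 5.0e-03  5.6e+00  3.6e-02  7.5e-02 -6.0e-03 -1.1e-02]
```

View pics/w3.png

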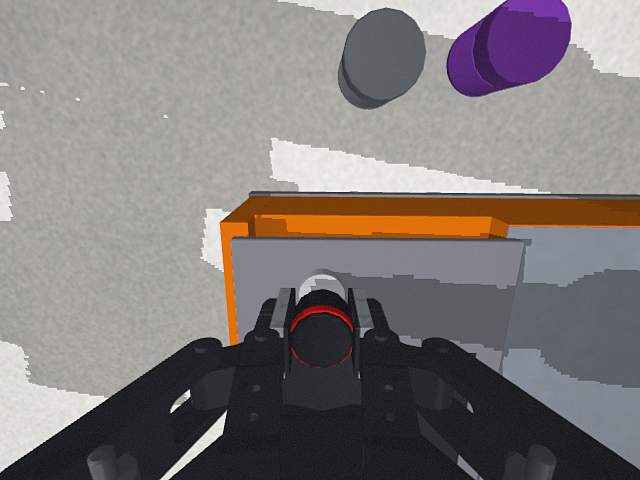

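Emit:
carry_out --commands '[[[0, 0.8, 0, 0, 0, 0, 10], [0, 2.0, 0, 0, 0, 0, 10], [0, 3.2, 0, 0, 0, 0, 10], [0, 4.4, 0, 0, 0, 0, 10], [0, 5.4, 0, 0, 0, 0, 10]]]'

```text
t: 4.0
tcp_pos: [0.616, 0.0401, 0.1318]
tool_rot: [0.488, 0.511, -0.492, 0.509]
force: [-2.7, -1.3, -6.1]
finger_gap: 0.289
```

```bash
python3 -c "
from h import *
st();snap('scene','s2.png')"
```

```text
t 4.0 tcp [0.616  0.0401 0.1318] L [0.0954 0.1779 0.1318] yaw 2.36 F [-2.67 -1.29 -6.09] gap 0.289
```

View pics/s2.png

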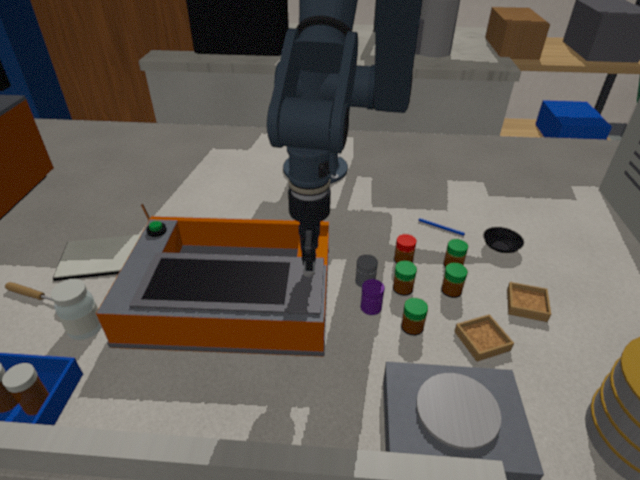

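The cover slid about 133 mm. I'll finish the travel and let the pin drop.

Emit:
carry_out --commands '[[[0, 0.2, 0, 0, 0, 0, 10], [0, 0.32, 0, 0, 0, 0, 10], [0, 0.32, 0, 0, 0, 0, 10], [0.25, 0.28, 0, 0, 0, 0, 10], [0.5, 0.25, 0, 0, 0, 0, 10]]]'

```text
t: 4.55
tcp_pos: [0.623, 0.0404, 0.1209]
tool_rot: [0.489, 0.51, -0.49, 0.51]
force: [-1.2, -4.6, -3.3]
finger_gap: 0.288
```

Emit:
carry_out --commands '[[[0, 0, 0, 0, 0, 0, 10], [0, 0, 0, 0, 0, 0, 55], [0, 0, 0, 0, 0, 0, 55], [0, 0, 0, 0, 0, 0, 55], [0, 0, 0, 0, 0, 0, 55]]]'

```text
t: 5.05
tcp_pos: [0.6244, 0.0417, 0.1215]
tool_rot: [0.49, 0.51, -0.489, 0.511]
force: [0.2, -1.1, -0.2]
finger_gap: 0.647
```

Emit:
carry_out --commands '[[[-1, 0, 0, 0, 0, 0, 55], [-2, 0, 0, 0, 0, 0, 55], [-3, 0, 0, 0, 0, 0, 55], [-4, 0, 0, 0, 0, 0, 60], [-5, 0, 0, 0, 0, 0, 70]]]'

```text
t: 5.55
tcp_pos: [0.6237, 0.0416, 0.2472]
tool_rot: [0.49, 0.51, -0.489, 0.51]
force: [-0.1, -0.2, -0.1]
finger_gap: 0.817
```

```bash
python3 -c "
from h import *
st();snap('scene','s3.png');T=snap('top','t3.png')
cv2.imwrite('pics/t3c.png',cv2.resize(T['image'][140:310,290:516],None,fx=3.5,fy=3.5,interpolation=cv2.INTER_CUBIC)[:,:,::-1])"
```

```text
t 5.55 tcp [0.6237 0.0416 0.2472] L [0.1031 0.1791 0.2472] yaw 2.35 F [-0.11 -0.18 -0.13] gap 0.817
```

View pics/s3.png

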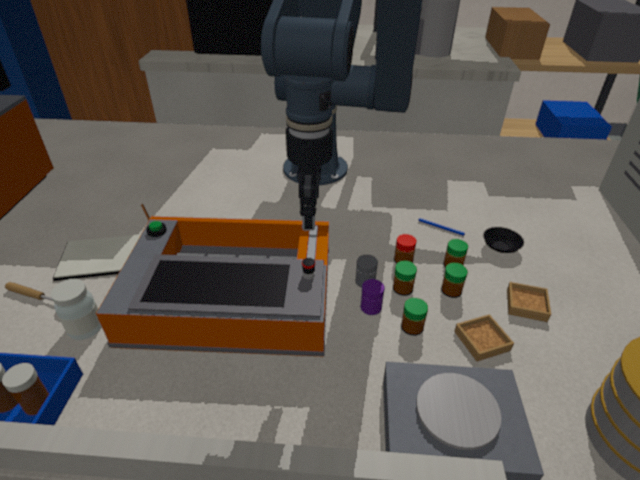

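View pics/t3c.png

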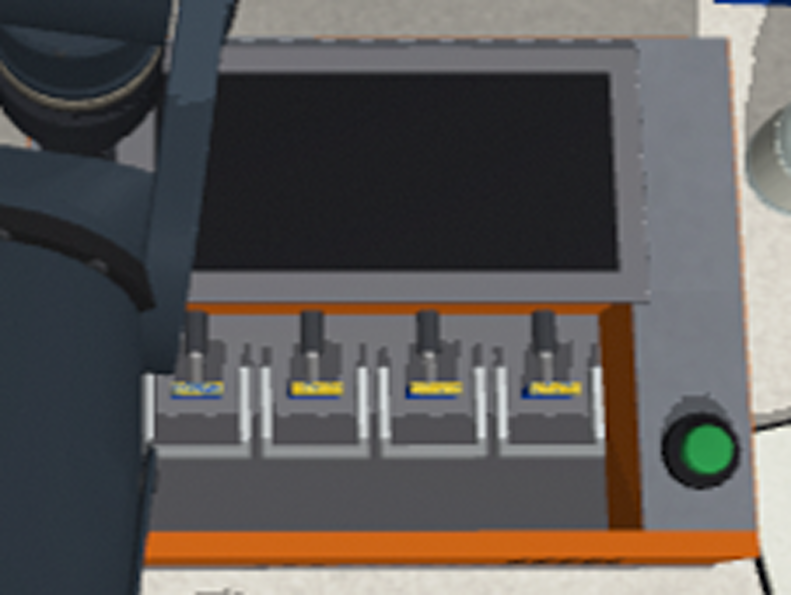

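The cover is open and the bays are visible. I'll measure the bay centres from the cheek and lip tops (z=.046) and the gate edges (z=.060).

```bash
python3 -c "
from h import *
T=snap('top','t4.png')
im=T['image'][225:290,320:465]; cv2.imwrite('pics/t4c.png',cv2.resize(im,None,fx=5.5,fy=5.5,interpolation=cv2.INTER_NEAREST)[:,:,::-1])
g=cv2.cvtColor(T['image'],cv2.COLOR_RGB2GRAY)
print(g[262,325:465].tolist()); print(g[240:292,410].tolist())
for b in blobs(T,'yellow',5): print(b,W2L(onz(T,b[0],.060)).round(4))
"
```

```text
[48, 48, 47, 45, 39, 71, 123, 182, 184, 73, 80, 80, 82, 81, 81, 81, 82, 82, 82, 82, 80, 82, 83, 81, 82, 82, 82, 81, 82, 80, 83, 81, 76, 131, 200, 205, 152, 74, 76, 113, 182, 206, 152, 75, 81, 82, 82, 81, 81, 82, 81, 82, 80, 82, 81, 81, 82, 82, 82, 81, 82, 81, 81, 81, 81, 81, 76, 130, 200, 194, 125, 74, 74, 130, 200, 194, 123, 75, 80, 81, 82, 81, 81, 81, 81, 82, 80, 81, 81, 81, 81, 81, 82, 81, 82, 81, 82, 81, 81, 80, 73, 149, 220, 185, 97, 77, 79, 153, 219, 184, 97, 78, 81, 81, 82, 82, 80, 82, 82, 81, 81, 81, 80, 81, 82, 82, 82, 81, 81, 82, 81, 80, 79, 79, 113, 181, 219, 179, 39, 52]
[62, 77, 79, 91, 80, 79, 78, 78, 72, 151, 191, 190, 127, 67, 110, 117, 116, 119, 87, 79, 81, 82, 82, 82, 80, 80, 77, 141, 147, 148, 124, 86, 81, 83, 81, 81, 82, 82, 83, 82, 81, 82, 82, 82, 82, 82, 81, 82, 82, 82, 81, 89]
([380.1, 250.7], [373, 249, 15, 4, 43]) [0.0092 0.0372 0.06  ]
([413.9, 250.1], [407, 249, 15, 3, 37]) [ 0.0103 -0.0343  0.06  ]
([449.0, 250.3], [442, 249, 14, 3, 27]) [ 0.0097 -0.1087  0.06  ]
```

View pics/t4c.png

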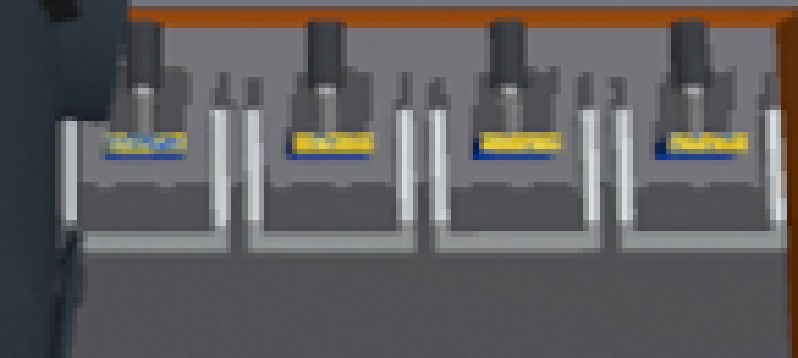

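```bash
python3 -c "
from h import *
T=snap('top'); g=cv2.cvtColor(T['image'],cv2.COLOR_RGB2GRAY).astype(float)
r=g[260:264,:].mean(0); 
def c(a,b): w=np.clip(r[a:b]-82,0,None); return (w*np.arange(a,b)).sum()/w.sum()
cs=[c(357,362),c(363,368),c(391,396),c(397,402),c(425,430),c(431,436),c(458,463)]
print([W2L(onz(T,(u,261.5),.046))[:2].round(4).tolist() for u in cs])
for u in(345,380,413,447):
  col=g[264:275,u-4:u+4].mean(1); w=np.clip(col-84,0,None); v=264+(w*np.arange(11)).sum()/w.sum(); print(W2L(onz(T,(u,v),.046)).round(4))
"
```

```text
[[-0.0119, 0.0796], [-0.0119, 0.0666], [-0.0121, 0.0075], [-0.0121, -0.0054], [-0.0123, -0.0646], [-0.0123, -0.0775], [-0.0125, -0.1365]]
[-0.0269  0.1109  0.046 ]
[-0.0271  0.0365  0.046 ]
[-0.027  -0.0338  0.046 ]
[-0.027  -0.1063  0.046 ]
```

```bash
sed -i 's/LO=np.array(\[.*\])/LO=np.array([.5272,-.1399,0])/' h.py && cat >> h.py <<'E'
def cups(T=None):
    T=T or snap('top'); 
    for col in('green','red'):
        for b,s in blobs(T,col,100):
            p=onz(T,b,.064); 
            if p[1]>.1: print(col,b,s[2:],p.round(4)[:2])
E
python3 -c "
from h import *
T=snap('top','t5.png');cups(T); st()
print(togo([.641,.253,.2],RT()))
h=cv2.cvtColor(T['image'],cv2.COLOR_RGB2HSV)
print(h[180:212,213].tolist())
"
```

```text
green [213.4, 196.8] [23, 23, 392] [0.6387 0.2535]
green [163.7, 248.6] [24, 22, 420] [0.5242 0.35  ]
green [215.1, 247.9] [23, 23, 346] [0.529 0.243]
green [152.1, 290.8] [25, 22, 437] [0.4356 0.3669]
red [202.4, 295.3] [12, 21, 149] [0.4295 0.2629]
t 5.8 tcp [0.6231 0.0415 0.2452] L [0.102  0.178  0.2452] yaw 2.34 F [-0.13 -1.04  0.14] gap 0.818
[ 1.810e+00  1.063e+00 -8.423e+00  8.000e-02 -4.000e-03  1.200e-02]
[[22, 18, 155], [23, 16, 145], [19, 19, 148], [16, 19, 151], [8, 20, 154], [65, 94, 135], [69, 184, 143], [69, 185, 145], [69, 185, 146], [69, 182, 147], [69, 182, 147], [69, 184, 147], [69, 186, 147], [69, 186, 147], [69, 184, 147], [69, 186, 148], [69, 186, 148], [69, 186, 148], [69, 183, 148], [69, 184, 147], [69, 183, 148], [69, 183, 148], [69, 183, 149], [69, 181, 149], [69, 183, 149], [69, 181, 149], [69, 177, 153], [70, 192, 118], [54, 134, 95], [16, 198, 85], [14, 238, 88], [13, 243, 63]]
```

Emit:
carry_out --commands '[[[0, 0.2, -1.8, 0, 0, 0, 78], [0, 0.4, -3.6, 0, 0, 0, 78], [0.4, 0.6, -5.4, 0, 0, 0, 78], [0.8, 0.8, -7.2, 0, 0, 0, 78], [1.2, 0.8, -8.4, 0.1, 0, 0, 78]]]'

```text
t: 6.3
tcp_pos: [0.6341, 0.2549, 0.2133]
tool_rot: [0.491, 0.509, -0.492, 0.508]
force: [-0.7, -0.5, 0.5]
finger_gap: 0.916
```

```bash
python3 -c "
from h import *
W=snap('wrist','w5.png'); st(); 
for p in ([.639,.2535,.064],[.639,.2535,0],[.5242,.350,.064]): print(proj(W,p).round(1))
for b in blobs(W,'green',300): print(b,onz(W,b[0],.062).round(4))"
```

```text
t 6.35 tcp [0.6321 0.259  0.2111] L [0.1183 0.3951 0.2111] yaw 2.07 F [ 0.35  2.55 -0.76] gap 0.914
[326.3 226.9]
[325.6 211.8]
[190.9 108.4]
([89.1, 79.3], [54, 46, 72, 66, 3576]) [0.4432 0.3692 0.062 ]
([199.0, 105.4], [169, 75, 62, 61, 2991]) [0.5303 0.3526 0.062 ]
([331.5, 222.9], [306, 197, 52, 52, 2104]) [0.6436 0.2569 0.062 ]
([210.7, 230.8], [183, 205, 56, 52, 2207]) [0.5329 0.2456 0.062 ]
```

View pics/w5.png

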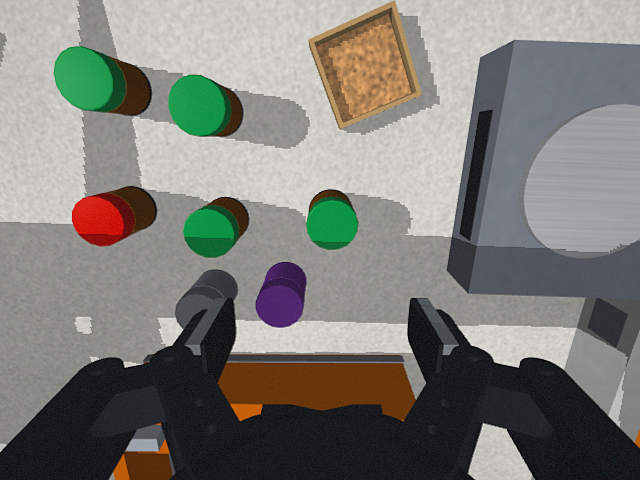

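```bash
python3 -c "
from h import *
st();W=snap('wrist'); st(); 
for b in blobs(W,'green',300): print(b[0],onz(W,b[0],.062).round(4))
h=[.639,.2535]
print(togo([.641,.2555,.15],RT()))
"
```

```text
t 6.35 tcp [0.6321 0.259  0.2111] L [0.1183 0.3951 0.2111] yaw 2.07 F [ 0.35  2.55 -0.76] gap 0.914
t 6.4 tcp [0.6321 0.256  0.2116] L [0.1183 0.3921 0.2116] yaw 2.13 F [-0.38 -0.66 -0.18] gap 0.911
[92.6, 84.6] [0.4432 0.3693 0.062 ]
[202.2, 110.9] [0.5303 0.3527 0.062 ]
[334.1, 228.2] [0.6435 0.2571 0.062 ]
[213.1, 235.8] [0.5328 0.2456 0.062 ]
[ 2.462  0.371  0.035  0.037 -0.004  0.08 ]
```

The wrist and top views differ by about 4 mm, which is calibration bias. I'll use top-camera positions for both cups and bays so the bias cancels, with a common +1.5 mm offset. Descending on cup A (wrist pixel 334,228), which the picture shows is green-capped.

```bash
cat >> h.py <<'E'
D=np.array([.0015,.0015,0])
def cup(x,y,z): return togo(np.array([x,y,z])+D,RT())
def bay(n,dx,z): 
    return togo(L2W([dx,{1:.108,2:.036,3:-.036,4:-.108}[n],z])+D,RT())
E
python3 -c "
from h import *
print(cup(.639,.2535,.033))
"
```

```text
[ 7.142e+00  3.830e-01  5.600e-02  3.700e-02 -4.000e-03  8.000e-02]
```

Emit:
carry_out --commands '[[[1.5, 0.35, 0.03, 0, 0, 0, 78], [3, 0.35, 0.04, 0, 0, 0.1, 78], [4.5, 0.35, 0.05, 0, 0, 0.1, 78], [6, 0.35, 0.05, 0, 0, 0.1, 78], [6.5, 0.35, 0.05, 0, 0, 0.1, 78]]]' --force 30

```text
t: 6.9
tcp_pos: [0.64, 0.2489, 0.0478]
tool_rot: [0.491, 0.508, -0.493, 0.508]
force: [-0.6, -1.2, 0.0]
finger_gap: 0.917
```

```bash
python3 -c "
from h import *
st();W=snap('wrist','w6.png'); st(); print(cup(.639,.2535,.033))
"
```

```text
t 6.9 tcp [0.64   0.2489 0.0478] L [0.1259 0.3848 0.0478] yaw 1.79 F [-0.64 -1.19  0.02] gap 0.917
t 6.95 tcp [0.6403 0.2491 0.0476] L [0.1262 0.3849 0.0476] yaw 1.79 F [-0.1  -0.09 -0.49] gap 0.914
[ 0.585  0.018 -0.237 -0.03   0.024  0.016]
```

View pics/w6.png

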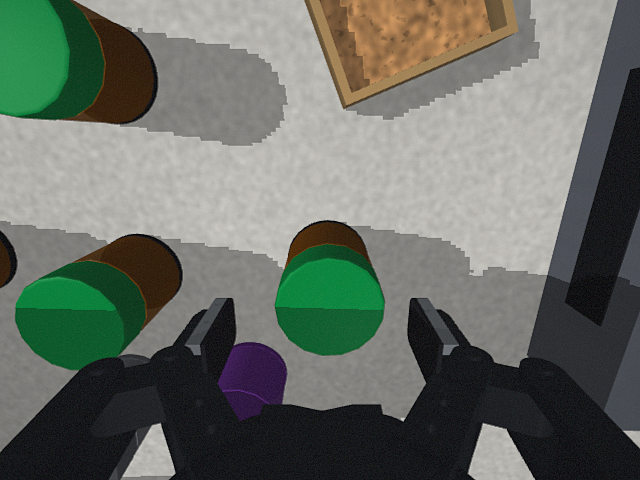

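Cup A is centred between the jaws at (330,305). I'll correct about 6 mm in y, then lower and close.

Emit:
carry_out --commands '[[[0.2, 0, -0.24, 0, 0, 0, 78], [0.4, 0, -0.24, 0, 0, 0, 78], [0.58, 0, -0.24, 0, 0, 0, 78], [0.58, 0, -0.24, 0, 0, 0, 78], [0.58, 0, -0.24, 0, 0, 0, 40]]]' --force 30

```text
t: 7.45
tcp_pos: [0.6442, 0.2571, 0.0397]
tool_rot: [0.494, 0.506, -0.489, 0.51]
force: [0.4, 0.2, -0.3]
finger_gap: 0.764
```

Emit:
carry_out --commands '[[[0, 0, 0, 0, 0, 0, 40], [0, 0, 0, 0, 0, 0, 40], [0, 0, 0, 0, 0, 0, 40], [0, 0, 0, 0, 0, 0, 40], [0, 0, 0, 0, 0, 0, 40]]]'

```text
t: 7.95
tcp_pos: [0.6444, 0.257, 0.0398]
tool_rot: [0.495, 0.506, -0.489, 0.51]
force: [-1.0, 0.0, 6.2]
finger_gap: 0.55
```

```bash
python3 -c "
from h import *
st();W=snap('wrist','w7.png'); st(); 
"
```

```text
t 7.95 tcp [0.6444 0.257  0.0398] L [0.1305 0.3927 0.0398] yaw 1.83 F [-0.99  0.03  6.21] gap 0.55
t 8.0 tcp [0.6444 0.2571 0.0398] L [0.1305 0.3928 0.0398] yaw 1.84 F [-0.1  -0.12  6.15] gap 0.551
```

View pics/w7.png

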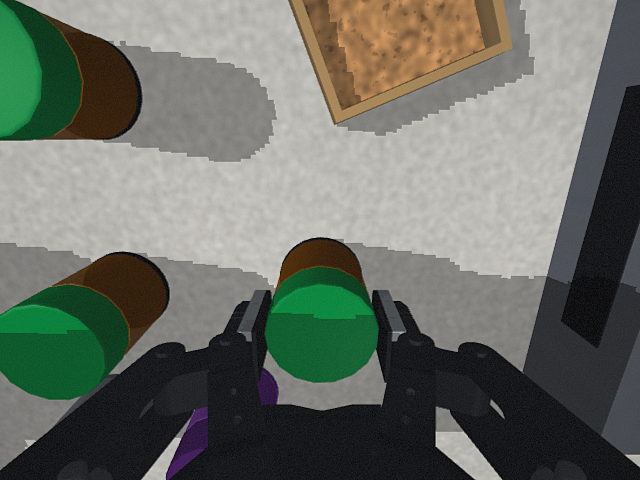

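Cup A is gripped (gap 47 mm) with the cap symmetric between the pads. I'll lift it and carry it toward bay 4.

Emit:
carry_out --commands '[[[-1, 0, 0, 0, 0, 0, 40], [-2.5, 0, 0, 0, 0, 0, 40], [-4, 0, 0, 0, 0, 0, 40], [-5.5, -0.5, 0, 0, 0, 0, 40], [-6.5, -1.5, 0, 0, 0, 0, 40]]]'

```text
t: 8.5
tcp_pos: [0.6072, 0.2557, 0.2034]
tool_rot: [0.496, 0.504, -0.488, 0.511]
force: [-0.8, 0.4, -0.2]
finger_gap: 0.554
```

```bash
python3 -c "
from h import *
st(); print(bay(4,-.021,.2),bay(4,-.021,.15))
"
```

```text
t 8.5 tcp [0.6072 0.2557 0.2034] L [0.0934 0.3927 0.2034] yaw 1.79 F [-0.76  0.4  -0.22] gap 0.554
[ 5.400e-02 -4.461e+00  1.998e+01 -3.000e-02 -1.000e-02 -1.640e-01] [ 2.0540e+00 -4.4890e+00  1.9982e+01 -3.0000e-02 -1.0000e-02 -1.6400e-01]
```

Emit:
carry_out --commands '[[[0, -1.2, 1.0, 0, 0, 0, 40], [0, -2.5, 2.5, 0, 0, 0, 40], [0, -3.7, 4.2, 0, 0, 0, 40], [0, -4.4, 6, 0, 0, 0, 40], [0, -4.4, 7.8, 0, 0, -0.1, 40]]]'

```text
t: 9.0
tcp_pos: [0.4965, 0.0567, 0.1994]
tool_rot: [0.49, 0.51, -0.493, 0.507]
force: [0.6, 1.8, -1.8]
finger_gap: 0.55
```

Emit:
carry_out --commands '[[[0, 0, 1.9, 0, 0, 0, 40], [0, 0, 3.8, 0, 0, 0, 40], [0, 0, 5.7, 0, 0, 0, 40], [0, 0, 7.6, 0, 0, 0, 40], [0, 0, 9.2, 0, 0, 0, 40]]]'

```text
t: 9.5
tcp_pos: [0.5082, -0.1751, 0.1996]
tool_rot: [0.492, 0.508, -0.492, 0.508]
force: [0.7, -0.8, -0.1]
finger_gap: 0.547
```

```bash
python3 -c "
from h import *
st(); print(bay(4,-.021,.2),bay(4,-.021,.15))
"
```

```text
t 9.5 tcp [ 0.5082 -0.1751  0.1996] L [-0.0202 -0.0346  0.1996] yaw 1.77 F [ 0.74 -0.79 -0.06] gap 0.547
[-1.500e-02  3.700e-02  2.879e+00 -3.500e-02  1.000e-03  2.000e-03] [ 1.985e+00  3.800e-02  2.878e+00 -3.500e-02  1.000e-03  2.000e-03]
```

Emit:
carry_out --commands '[[[0.3, 0, 1, 0, 0, 0, 40], [0.8, 0, 2, 0, 0, 0, 40], [1.3, 0, 2.85, 0, 0, 0, 40], [1.8, 0.03, 2.85, 0, 0, 0, 40], [1.8, 0.03, 2.85, 0, 0, 0, 40]]]'

```text
t: 10.0
tcp_pos: [0.51, -0.2428, 0.1527]
tool_rot: [0.492, 0.51, -0.492, 0.506]
force: [0.9, 1.0, -1.8]
finger_gap: 0.553
```

```bash
python3 -c "
from h import *
st(); W=snap('wrist','w8.png'); st(); T=snap('top','t8.png'); print(bay(4,-.021,.15))
for x,y,z in((-.024,.027,.046),(-.024,-.027,.046),(.009,0,.06)): print(proj(W,L2W([x,y-.108,z])).round(1), proj(T,L2W([x,y-.108,z])).round(1))
for b in blobs(W,'yellow',10): print(b,W2L(onz(W,b[0],.06)).round(4))
"
```

```text
t 10.0 tcp [ 0.51   -0.2428  0.1527] L [-0.0207 -0.1023  0.1527] yaw 1.77 F [ 0.86  1.03 -1.75] gap 0.553
t 10.05 tcp [ 0.5105 -0.2425  0.1537] L [-0.0202 -0.1019  0.1537] yaw 1.83 F [-0.82  0.36 -1.16] gap 0.552
[ 0.178  0.007  0.183 -0.013 -0.02   0.019]
[316.6 212.8] [434.6 266.7]
[317.1 277.8] [459.9 266.6]
[360.6 252.1] [448.2 250.4]
([371.1, 33.9], [365, 6, 13, 57, 525]) [0.0109 0.0354 0.06  ]
([366.7, 151.8], [361, 131, 12, 45, 377]) [ 0.0108 -0.0354  0.06  ]
```

View pics/w8.png

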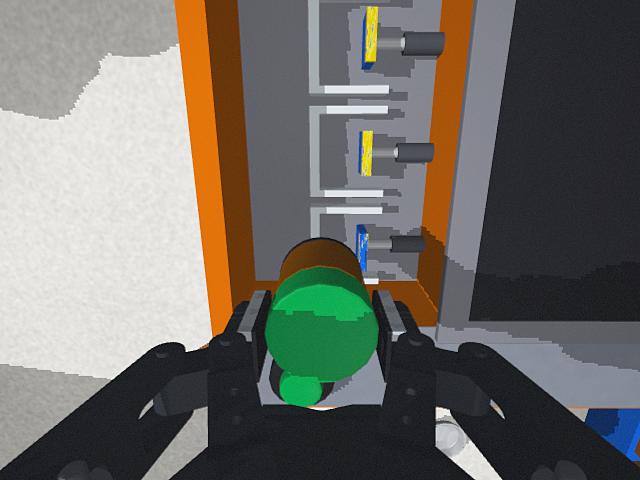

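View pics/t8.png

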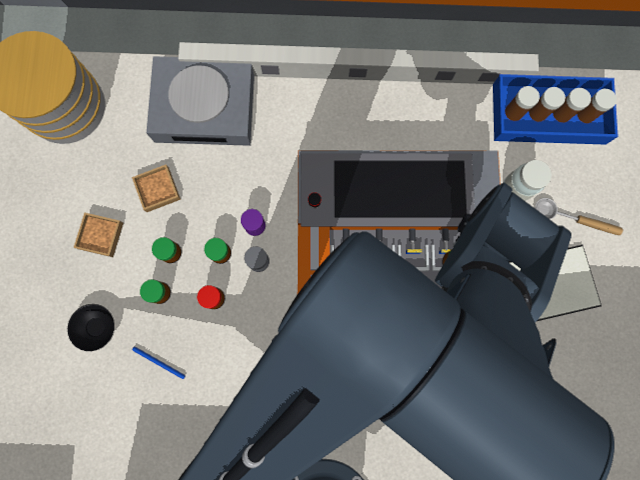

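The wrist view shows the gate edges for bay 2 at (371,34) and bay 3 at (367,152), which map to loader y ±.0354 and x .0108. So the bays sit +1.8 mm in x from my frame and y agrees. I'm adopting that and dropping the extra offset.

```bash
sed -i 's/LO=np.array(\[.*\])/LO=np.array([.529,-.1399,0])/; s/^D=.*/D=np.zeros(3)/' h.py && python3 -c "
from h import *
st();print(bay(4,-.021,.088),bay(4,.004,.088))
"
```

```text
t 10.1 tcp [ 0.511  -0.2425  0.1545] L [-0.0214 -0.1019  0.1545] yaw 1.87 F [ 0.34 -0.61 -0.72] gap 0.546
[ 2.658  0.022  0.248 -0.013 -0.02   0.019] [ 2.656  1.022  0.247 -0.013 -0.02   0.019]
```

Emit:
carry_out --commands '[[[0.5, 0, 0.25, 0, 0, 0, 40], [1.1, 0, 0.25, 0, 0, 0, 40], [1.8, 0, 0.25, 0, 0, 0, 40], [2.4, 0, 0.25, 0, 0, 0, 40], [2.4, 0, 0.25, 0, 0, 0, 40]]]'

```text
t: 10.6
tcp_pos: [0.5107, -0.2487, 0.0931]
tool_rot: [0.491, 0.51, -0.492, 0.507]
force: [0.4, 0.1, -0.9]
finger_gap: 0.549
```

```bash
python3 -c "
from h import *
st(); W=snap('wrist','w9.png'); st(); print(bay(4,-.021,.088),bay(4,.004,.088))
"
```

```text
t 10.6 tcp [ 0.5107 -0.2487  0.0931] L [-0.0219 -0.1082  0.0931] yaw 1.89 F [ 0.43  0.09 -0.9 ] gap 0.549
t 10.65 tcp [ 0.5114 -0.2493  0.0942] L [-0.0213 -0.1087  0.0942] yaw 1.89 F [ 0.6  -0.06  0.01] gap 0.547
[ 0.248  0.012 -0.028 -0.011 -0.015  0.019] [ 0.246  1.012 -0.029 -0.011 -0.015  0.019]
```

View pics/w9.png

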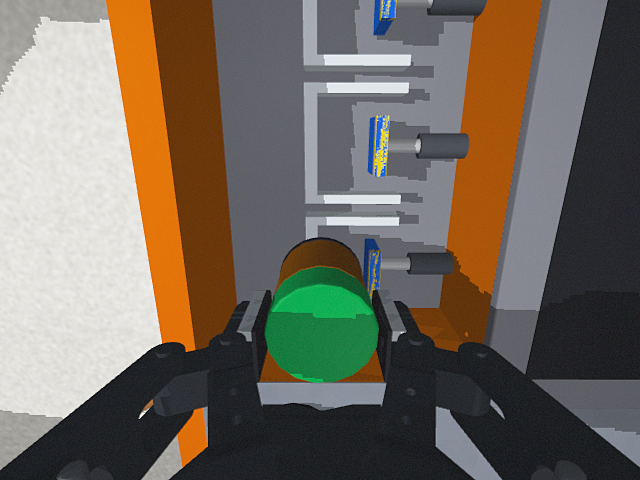

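The cup hovers in front of gate 4 (gate plate at (372,265)). Next I lower it, push +x 25 mm and check the force.

Emit:
carry_out --commands '[[[0.18, 0, -0.02, 0, 0, 0, 40], [0.18, 0.3, -0.02, 0, 0, 0, 40], [0.18, 0.6, -0.02, 0, 0, 0, 40], [0.18, 1.0, -0.02, 0, 0, 0, 40], [0.18, 1.03, -0.02, 0, 0, 0, 40]]]'

```text
t: 11.15
tcp_pos: [0.5378, -0.2483, 0.0905]
tool_rot: [0.491, 0.509, -0.492, 0.508]
force: [-5.1, -1.2, 0.8]
finger_gap: 0.551
```

```bash
python3 -c "
from h import *
st(); W=snap('wrist','w10.png'); st(); print(bay(4,.004,.072))
"
```

```text
t 11.15 tcp [ 0.5378 -0.2483  0.0905] L [ 0.0051 -0.1087  0.0905] yaw 1.91 F [-5.14 -1.21  0.76] gap 0.551
t 11.2 tcp [ 0.5374 -0.2484  0.0905] L [ 0.0048 -0.1087  0.0905] yaw 1.91 F [-5.52 -0.56  0.34] gap 0.547
[ 0.742 -0.03  -0.027 -0.006 -0.005  0.02 ]
```

View pics/w10.png

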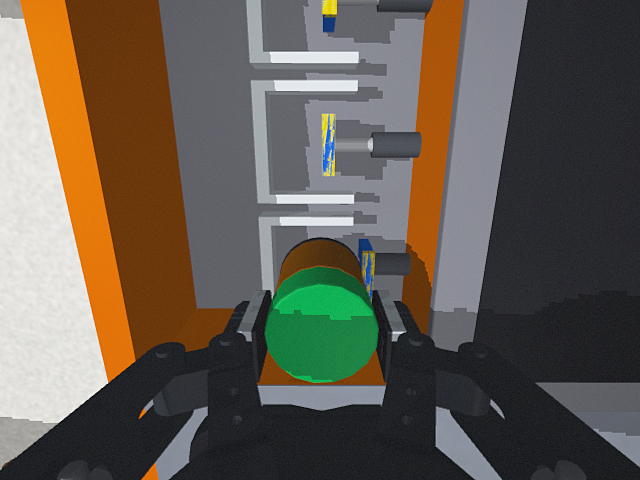

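Force is -5.1 N, which matches a gate displacement of about 23 mm. Lowering behind the lip.

Emit:
carry_out --commands '[[[0.2, 0, 0, 0, 0, 0, 40], [0.4, 0, 0, 0, 0, 0, 40], [0.6, 0, 0, 0, 0, 0, 40], [0.78, 0, 0, 0, 0, 0, 40], [0.78, 0, 0, 0, 0, 0, 40]]]'

```text
t: 11.7
tcp_pos: [0.5367, -0.2486, 0.0708]
tool_rot: [0.492, 0.509, -0.492, 0.507]
force: [-5.5, -1.9, -1.6]
finger_gap: 0.549
```

```bash
python3 -c "
from h import *
st(); W=snap('wrist','w11.png'); st(); print(bay(4,.004,.072))
"
```

```text
t 11.7 tcp [ 0.5367 -0.2486  0.0708] L [ 0.004  -0.1089  0.0708] yaw 1.85 F [-5.48 -1.88 -1.56] gap 0.549
t 11.75 tcp [ 0.5366 -0.2486  0.0708] L [ 0.0039 -0.1089  0.0708] yaw 1.85 F [-5.22 -1.08 -1.79] gap 0.552
[-0.048  0.003 -0.037 -0.017 -0.006  0.023]
```

View pics/w11.png

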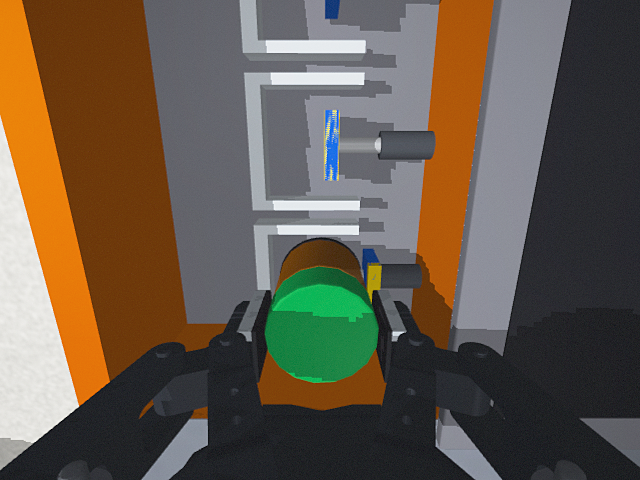

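Emit:
carry_out --commands '[[[0.02, 0, 0, 0, 0, 0, 64], [0.02, 0, 0, 0, 0, 0, 64], [0.02, 0, 0, 0, 0, 0, 64], [0.02, 0, 0, 0, 0, 0, 64], [-0.2, 0, 0, 0, 0, 0, 64]]]'

```text
t: 12.25
tcp_pos: [0.5382, -0.2488, 0.0759]
tool_rot: [0.492, 0.508, -0.492, 0.508]
force: [-1.5, 0.2, -0.9]
finger_gap: 0.752
```

Emit:
carry_out --commands '[[[-1, 0, 0, 0, 0, 0, 64], [-2.5, 0, 0, 0, 0, 0, 64], [-4, 0, 0, 0, 0, 0, 70], [-5.2, 0, -1, 0, 0, 0, 78], [-5.2, 0, -2.8, 0, 0, 0, 78]]]'

```text
t: 12.75
tcp_pos: [0.5406, -0.1826, 0.2122]
tool_rot: [0.495, 0.501, -0.491, 0.513]
force: [0.3, -0.1, -0.7]
finger_gap: 0.911
```

```bash
python3 -c "
from h import *
st(); W=snap('wrist','w12.png'); st()
for b in blobs(W,'green',200): print(b,W2L(onz(W,b[0],.093)).round(4))
cups()
"
```

```text
t 12.75 tcp [ 0.5406 -0.1826  0.2122] L [ 0.0101 -0.043   0.2122] yaw 1.62 F [ 0.3  -0.09 -0.68] gap 0.911
t 12.8 tcp [ 0.5364 -0.1722  0.2096] L [ 0.0063 -0.0326  0.2096] yaw 1.88 F [-3.47  3.7  -1.4 ] gap 0.914
([309.2, 303.4], [283, 276, 54, 56, 2367]) [ 0.0016 -0.1073  0.093 ]
([267.3, 390.3], [251, 375, 34, 31, 843]) [-0.0403 -0.2006  0.093 ]
green [163.7, 248.5] [24, 22, 419] [0.5244 0.35  ]
green [215.8, 249.1] [23, 23, 412] [0.5265 0.2414]
green [152.1, 290.8] [25, 22, 437] [0.4356 0.3669]
red [208.5, 296.4] [25, 23, 407] [0.4276 0.2502]
```

View pics/w12.png

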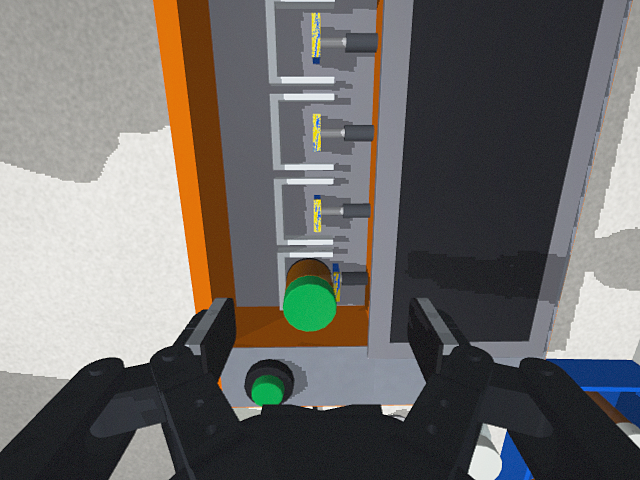

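Cup A is seated in bay 4: (309,303) maps to loader (.0016,-.107), with the gate pushed back behind it. Next is cup C.

Emit:
carry_out --commands '[[[0, 0, -1.9, 0, 0, 0, 78], [0, 0, -3.8, 0, 0, 0, 78], [0, 0, -5.7, 0, 0, 0, 78], [0, 0, -7.6, 0, 0, 0, 78], [0, 0, -9.4, 0, 0, 0, 78]]]'

```text
t: 13.35
tcp_pos: [0.5287, 0.058, 0.2067]
tool_rot: [0.493, 0.507, -0.491, 0.509]
force: [0.0, -0.1, 0.2]
finger_gap: 0.917
```

Emit:
carry_out --commands '[[[0, -0.2, -1.9, 0, 0, 0, 78], [0.2, -0.3, -3.8, 0, 0, 0, 78], [0.4, -0.6, -5.7, 0, 0, 0, 78], [1, -0.6, -7.0, 0, 0, 0, 78], [1, -0.6, -7.0, 0, 0, 0, 78]]]'

```text
t: 13.85
tcp_pos: [0.5064, 0.2345, 0.18]
tool_rot: [0.491, 0.51, -0.49, 0.509]
force: [-0.5, -1.5, 0.2]
finger_gap: 0.91
```

```bash
python3 -c "
from h import *
st(); W=snap('wrist','w13.png'); st()
for b in blobs(W,'green',200): print(b,onz(W,b[0],.062).round(4))
print(cup(.5325,.2455,.036))
"
```

```text
t 13.85 tcp [0.5064 0.2345 0.18  ] L [-0.0099  0.3749  0.18  ] yaw 2.14 F [-0.48 -1.53  0.16] gap 0.91
t 13.9 tcp [0.507  0.2325 0.1806] L [-0.0094  0.3729  0.1806] yaw 2.07 F [ 0.93 -0.26  0.12] gap 0.918
([232.4, 45.6], [197, 6, 72, 80, 4365]) [0.4401 0.3691 0.062 ]
([356.8, 77.1], [324, 41, 67, 74, 3826]) [0.5278 0.3525 0.062 ]
([350.2, 223.5], [322, 194, 58, 59, 2680]) [0.53   0.2451 0.062 ]
[ 5.784e+00  1.036e+00 -4.810e-01  2.600e-02 -4.000e-03 -3.000e-03]
```

View pics/w13.png

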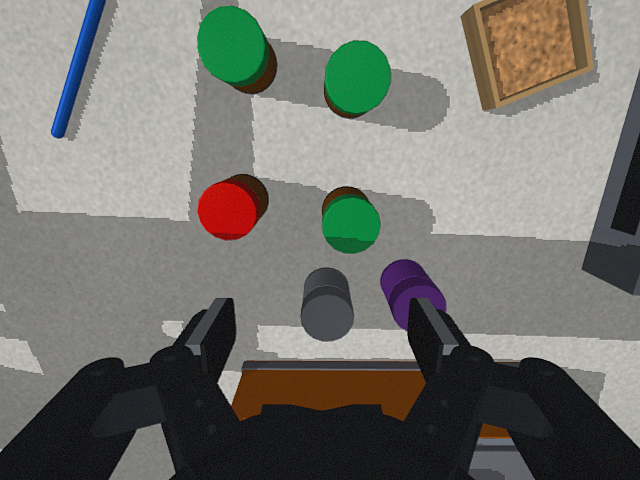

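Candidates: green C at (350,223), red at (228,210), grey at (327,305) and purple at (413,294). C is the green-capped target, at (.530,.245). Descending.

Emit:
carry_out --commands '[[[1, 0.93, -0.5, 0, 0, 0, 78], [2.5, 0.93, -0.5, 0, 0, 0, 78], [4, 0.93, -0.5, 0, 0, 0, 78], [5.2, 0.93, -0.5, 0, 0, 0, 78], [5.2, 0.93, -0.5, 0, 0, 0, 78]]]'

```text
t: 14.4
tcp_pos: [0.5282, 0.2416, 0.0477]
tool_rot: [0.49, 0.509, -0.495, 0.506]
force: [-1.2, -0.3, 0.0]
finger_gap: 0.912
```

```bash
python3 -c "
from h import *
st(); W=snap('wrist','w14.png'); st(); print(cup(.53,.245,.036))
for b in blobs(W,'green',200): print(b,onz(W,b[0],.062).round(4))
"
```

```text
t 14.4 tcp [0.5282 0.2416 0.0477] L [0.0122 0.3813 0.0477] yaw 1.73 F [-1.24 -0.34  0.04] gap 0.912
t 14.45 tcp [0.5298 0.2422 0.0499] L [0.0137 0.3819 0.0499] yaw 1.74 F [ 0.63 -0.33  0.32] gap 0.913
[ 0.556  0.014 -0.11  -0.04   0.009  0.035]
([83.8, 21.6], [0, 0, 152, 55, 5969]) [0.4458 0.3523 0.062 ]
([329.0, 46.9], [260, 0, 140, 110, 12570]) [0.5284 0.3472 0.062 ]
([325.2, 309.1], [272, 254, 108, 110, 9302]) [0.5305 0.247  0.062 ]
```

View pics/w14.png

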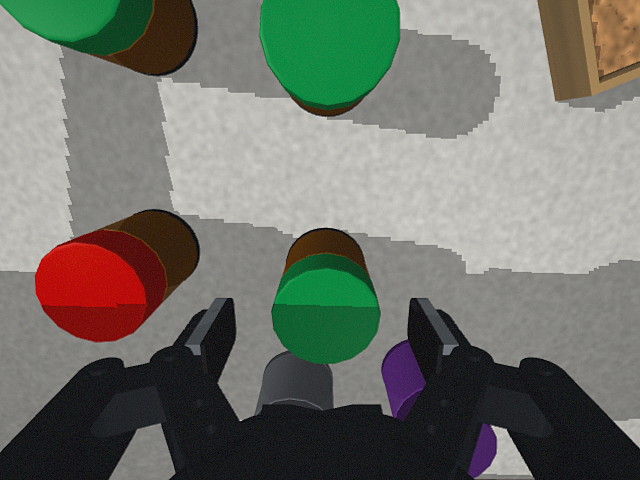

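Emit:
carry_out --commands '[[[0.2, 0, -0.11, 0, 0, 0, 78], [0.4, 0, -0.11, 0, 0, 0, 78], [0.56, 0, -0.11, 0, 0, 0, 78], [0.56, 0, -0.11, 0, 0, 0, 60], [0.56, 0, -0.11, 0, 0, 0, 40]]]' --force 30

```text
t: 14.95
tcp_pos: [0.5301, 0.2466, 0.0375]
tool_rot: [0.492, 0.508, -0.492, 0.508]
force: [-0.5, -0.2, -0.5]
finger_gap: 0.59
```

Emit:
carry_out --commands '[[[0, 0, 0, 0, 0, 0, 40], [0, 0, 0, 0, 0, 0, 40], [0, 0, 0, 0, 0, 0, 40], [0, 0, 0, 0, 0, 0, 40], [0, 0, 0, 0, 0, 0, 40]]]'

```text
t: 15.45
tcp_pos: [0.5301, 0.2467, 0.0376]
tool_rot: [0.492, 0.508, -0.492, 0.508]
force: [-1.5, 0.5, 5.3]
finger_gap: 0.551
```

```bash
python3 -c "
from h import *
st();W=snap('wrist','w15.png'); st()
for b in blobs(W,'green',200): print(b,onz(W,b[0],.062).round(4))
W=cv2.imread('pics/w7.png')[:,:,::-1]; print(blobs({'image':np.ascontiguousarray(W)},'green',200))
"
```

```text
t 15.45 tcp [0.5301 0.2467 0.0376] L [0.0142 0.3863 0.0376] yaw 1.84 F [-1.5   0.51  5.28] gap 0.551
t 15.5 tcp [0.5301 0.2466 0.0377] L [0.0142 0.3863 0.0377] yaw 1.84 F [-0.55 -0.24  6.02] gap 0.551
([66.9, 26.4], [0, 0, 135, 63, 7007]) [0.4486 0.3528 0.062 ]
([324.2, 52.5], [249, 0, 151, 122, 15155]) [0.5283 0.3483 0.062 ]
([321.1, 331.0], [264, 272, 116, 117, 10545]) [0.5306 0.2475 0.062 ]
[([34.2, 75.2], [0, 0, 82, 140, 9075]), ([321.1, 325.2], [265, 267, 114, 115, 10253]), ([61.4, 341.6], [0, 285, 128, 114, 11493])]
```

View pics/w15.png

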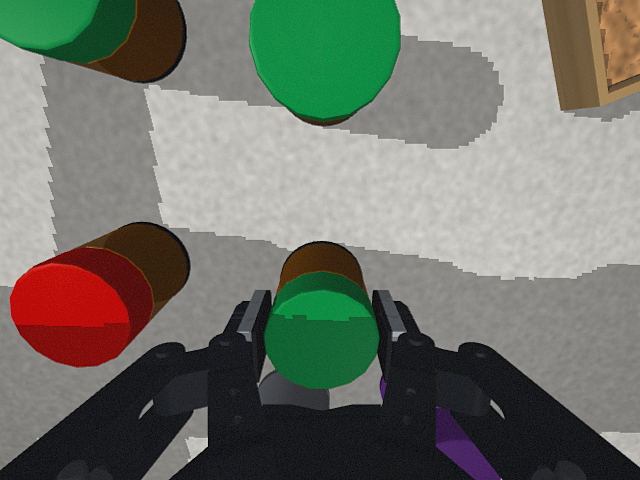

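Emit:
carry_out --commands '[[[-1, 0, 0, 0, 0, 0, 40], [-2.5, 0, 0, 0, 0, 0, 40], [-4, -0.2, 0.3, 0, 0, 0, 40], [-5.5, -0.4, 1.5, 0, 0, 0, 40], [-6.5, -0.6, 3, 0, 0, 0, 40]]]'

```text
t: 16.0
tcp_pos: [0.518, 0.1715, 0.2017]
tool_rot: [0.492, 0.508, -0.49, 0.509]
force: [-0.0, -0.4, -0.6]
finger_gap: 0.552
```

Emit:
carry_out --commands '[[[0, -0.2, 1.9, 0, 0, 0, 40], [0, -0.2, 3.8, 0, 0, 0, 40], [0, -0.2, 5.7, 0, 0, 0, 40], [0, -0.2, 7.6, 0, 0, 0, 40], [0, -0.2, 9.4, 0, 0, 0, 40]]]'

```text
t: 16.5
tcp_pos: [0.5195, -0.0659, 0.1993]
tool_rot: [0.492, 0.508, -0.492, 0.508]
force: [0.5, -0.6, -0.6]
finger_gap: 0.549
```

```bash
python3 -c "
from h import *
st(); print(bay(3,-.021,.15))
"
```

```text
t 16.5 tcp [ 0.5195 -0.0659  0.1993] L [-0.007   0.0743  0.1993] yaw 1.82 F [ 0.5  -0.63 -0.65] gap 0.549
[ 1.971e+00 -5.510e-01  4.412e+00 -2.300e-02 -0.000e+00  1.000e-03]
```

Emit:
carry_out --commands '[[[0, -0.2, 1.7, 0, 0, 0, 40], [0.3, -0.4, 3.3, 0, 0, 0, 40], [0.9, -0.55, 4.4, 0, 0, 0, 40], [1.6, -0.55, 4.4, 0, 0, 0, 40], [1.6, -0.55, 4.4, 0, 0, 0, 40]]]'

```text
t: 17.0
tcp_pos: [0.5076, -0.1744, 0.1571]
tool_rot: [0.492, 0.509, -0.493, 0.505]
force: [-0.5, -0.3, -1.4]
finger_gap: 0.549
```

Emit:
carry_out --commands '[[[0, 0, 0, 0, 0, 0, 40], [0.5, 0, 0, 0, 0, 0, 40], [1.2, 0, 0, 0, 0, 0, 40], [1.6, 0, 0, 0, 0, 0, 40], [1.6, 0, 0, 0, 0, 0, 40]]]'

```text
t: 17.5
tcp_pos: [0.5089, -0.1732, 0.1182]
tool_rot: [0.491, 0.509, -0.492, 0.507]
force: [-0.8, 1.3, -1.0]
finger_gap: 0.554
```

```bash
python3 -c "
from h import *
st(); W=snap('wrist','w16.png'); st();print(bay(3,-.021,.0875))
for b in blobs(W,'yellow',10): print(b,W2L(onz(W,b[0],.06)).round(4))
"
```

```text
t 17.5 tcp [ 0.5089 -0.1732  0.1182] L [-0.0212 -0.0326  0.1182] yaw 1.9 F [-0.81  1.34 -1.02] gap 0.554
t 17.55 tcp [ 0.5094 -0.1736  0.119 ] L [-0.0207 -0.0331  0.119 ] yaw 1.89 F [-0.05  0.58  0.19] gap 0.554
[ 1.26  -0.011  0.118 -0.01  -0.008  0.014]
([378.5, 20.0], [371, 0, 15, 43, 465]) [0.0093 0.1022 0.06  ]
([378.6, 131.6], [377, 125, 3, 15, 20]) [0.0122 0.0467 0.06  ]
([367.0, 146.3], [366, 136, 3, 21, 23]) [0.0058 0.0385 0.06  ]
([374.4, 149.8], [373, 148, 4, 5, 12]) [0.0102 0.0366 0.06  ]
([366.0, 169.0], [366, 161, 1, 17, 17]) [0.0058 0.0256 0.06  ]
([374.2, 170.3], [371, 161, 7, 17, 61]) [0.0107 0.0248 0.06  ]
([363.7, 246.2], [363, 243, 3, 10, 19]) [ 0.0062 -0.0226  0.06  ]
([372.4, 249.8], [371, 246, 3, 10, 16]) [ 0.0119 -0.025   0.06  ]
([363.1, 260.1], [362, 255, 4, 12, 32]) [ 0.0062 -0.032   0.06  ]
([368.5, 267.9], [367, 266, 5, 6, 11]) [ 0.0099 -0.0374  0.06  ]
```

View pics/w16.png

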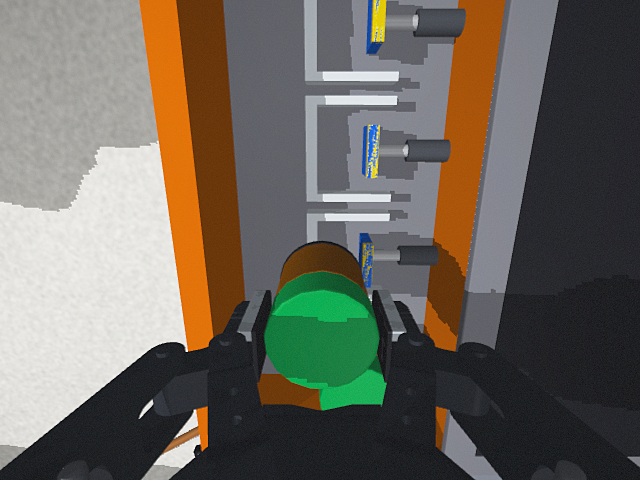

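The cup hovers in front of gate 3 (plate at (366,260)). Lower and push.

Emit:
carry_out --commands '[[[0.5, 0, 0.09, 0, 0, 0, 40], [1.0, 0, 0.09, 0, 0, 0, 40], [1.2, 0, 0.09, 0, 0, 0, 40], [1.2, 0, 0.09, 0, 0, 0, 40], [1.2, 0.2, 0.09, 0, 0, 0, 40]]]'

```text
t: 18.05
tcp_pos: [0.5138, -0.1761, 0.0891]
tool_rot: [0.492, 0.509, -0.492, 0.507]
force: [-2.2, -0.6, -2.4]
finger_gap: 0.55
```

Emit:
carry_out --commands '[[[0, 0.2, 0, 0, 0, 0, 40], [0, 0.5, 0, 0, 0, 0, 40], [0, 0.8, 0, 0, 0, 0, 40], [0, 0.8, 0, 0, 0, 0, 40], [0, 0.8, 0, 0, 0, 0, 40]]]'

```text
t: 18.55
tcp_pos: [0.5339, -0.1753, 0.0893]
tool_rot: [0.491, 0.509, -0.492, 0.507]
force: [-5.6, -0.3, -1.9]
finger_gap: 0.554
```

```bash
python3 -c "
from h import *
st(); W=snap('wrist','w17.png'); st();print(bay(3,.004,.0685))
"
```

```text
t 18.55 tcp [ 0.5339 -0.1753  0.0893] L [ 0.0037 -0.0356  0.0893] yaw 1.88 F [-5.55 -0.28 -1.89] gap 0.554
t 18.6 tcp [ 0.5338 -0.1753  0.0893] L [ 0.0035 -0.0356  0.0893] yaw 1.88 F [-5.31 -0.1  -2.16] gap 0.554
[ 0.832  0.02   0.018 -0.012 -0.01   0.028]
```

View pics/w17.png

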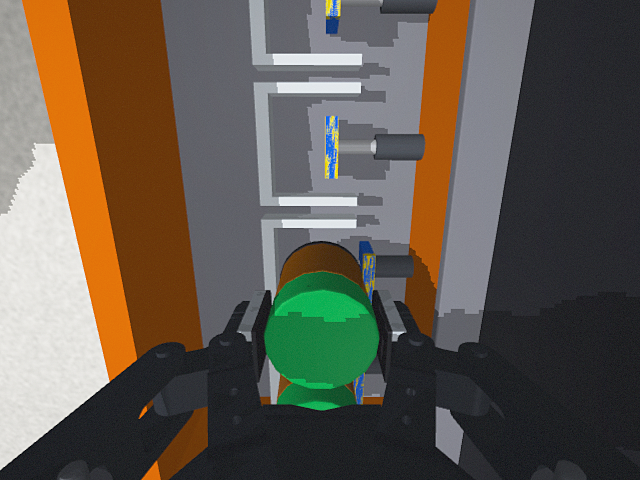

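Same state as bay 4 before. Lower (21 mm) and, if down, release.

Emit:
carry_out --commands '[[[0.2, 0, 0, 0, 0, 0, 40], [0.45, 0, 0, 0, 0, 0, 40], [0.7, 0, 0, 0, 0, 0, 40], [0.84, 0, 0, 0, 0, 0, 40], [0.84, 0, 0, 0, 0, 0, 40]]]'

```text
t: 19.1
tcp_pos: [0.5339, -0.1755, 0.0684]
tool_rot: [0.492, 0.509, -0.492, 0.507]
force: [-5.5, -1.5, -1.3]
finger_gap: 0.552
```

```bash
python3 -c "
from h import *
st(); W=snap('wrist','w18.png'); st()
"
```

```text
t 19.1 tcp [ 0.5339 -0.1755  0.0684] L [ 0.0037 -0.0358  0.0684] yaw 1.85 F [-5.51 -1.46 -1.32] gap 0.552
t 19.15 tcp [ 0.5338 -0.1755  0.0684] L [ 0.0036 -0.0357  0.0684] yaw 1.85 F [-4.94 -0.81 -1.14] gap 0.552
```

View pics/w18.png

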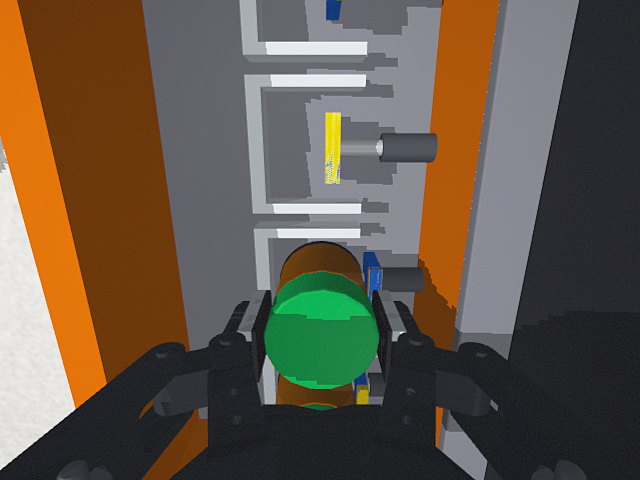

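Emit:
carry_out --commands '[[[0.02, 0, 0, 0, 0, 0, 64], [0.02, 0, 0, 0, 0, 0, 64], [0.02, 0, 0, 0, 0, 0, 64], [0.02, 0, 0, 0, 0, 0, 64], [-0.2, 0, 0, 0, 0, 0, 64]]]'

```text
t: 19.65
tcp_pos: [0.5356, -0.1761, 0.0736]
tool_rot: [0.492, 0.507, -0.492, 0.508]
force: [1.7, -0.2, 0.2]
finger_gap: 0.75
```

Emit:
carry_out --commands '[[[-1, 0, 0, 0, 0, 0, 64], [-2.5, 0, 0, 0, 0, 0, 64], [-4, 0, 0, 0, 0, 0, 70], [-5.5, 0, -1, 0, 0, 0, 78], [-5.5, 0, -2.8, 0, 0, 0, 78]]]'

```text
t: 20.15
tcp_pos: [0.5382, -0.1092, 0.2176]
tool_rot: [0.495, 0.501, -0.491, 0.513]
force: [1.5, 0.5, -0.2]
finger_gap: 0.916
```

```bash
python3 -c "
from h import *
st(); W=snap('wrist','w19.png'); st()
for b in blobs(W,'green',200): print(b,W2L(onz(W,b[0],.093)).round(4))
cups()
"
```

```text
t 20.15 tcp [ 0.5382 -0.1092  0.2176] L [0.0102 0.0303 0.2176] yaw 1.61 F [ 1.52  0.47 -0.2 ] gap 0.916
t 20.2 tcp [ 0.5337 -0.0997  0.2149] L [0.0061 0.04   0.2149] yaw 1.87 F [-2.73  4.72 -0.58] gap 0.913
([308.9, 302.3], [283, 275, 53, 55, 2271]) [ 0.0014 -0.0356  0.093 ]
([310.3, 367.3], [286, 342, 49, 52, 2032]) [ 0.0016 -0.1053  0.093 ]
green [163.7, 248.6] [24, 22, 420] [0.5242 0.35  ]
green [152.1, 290.8] [25, 22, 437] [0.4356 0.3669]
red [208.8, 296.6] [24, 23, 421] [0.4272 0.2496]
```

View pics/w19.png

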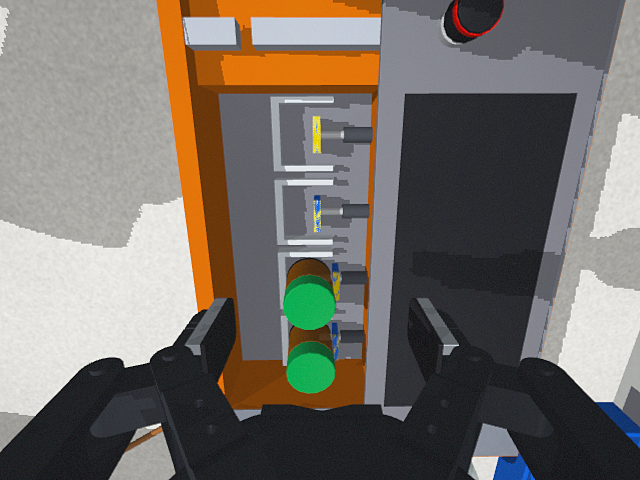

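Two are seated: (309,302) and (310,367), both at loader x .0015. Next is cup B.

Emit:
carry_out --commands '[[[0, 0, -1.9, 0, 0, 0, 72], [0, 0, -3.8, 0, 0, 0, 72], [0, 0, -5.7, 0, 0, 0, 72], [0, 0, -7.6, 0, 0, 0, 72], [0, 0, -9.4, 0, 0, 0, 72]]]'

```text
t: 20.75
tcp_pos: [0.5255, 0.1308, 0.2115]
tool_rot: [0.493, 0.507, -0.491, 0.508]
force: [1.1, 0.3, 0.0]
finger_gap: 0.841
```

Emit:
carry_out --commands '[[[0, 0.1, -1.9, 0, 0, 0, 72], [0.2, 0.1, -3.8, 0, 0, 0, 72], [0.4, 0.1, -5.7, 0, 0, 0, 72], [1, 0.2, -7.5, 0, 0, 0, 72], [1, 0.2, -8.2, 0, 0, 0, 72]]]'

```text
t: 21.25
tcp_pos: [0.5226, 0.3377, 0.1845]
tool_rot: [0.491, 0.509, -0.491, 0.508]
force: [-0.9, -0.9, 0.1]
finger_gap: 0.841
```

```bash
python3 -c "
from h import *
st(); W=snap('wrist'); W=snap('wrist','w20.png'); st()
for b in blobs(W,'green',200): print(b,onz(W,b[0],.062).round(4))
print(cup(.5285,.3525,.036))
"
```

```text
t 21.25 tcp [0.5226 0.3377 0.1845] L [0.0098 0.4776 0.1845] yaw 2.04 F [-0.86 -0.86  0.06] gap 0.841
t 21.35 tcp [0.5233 0.3363 0.1857] L [0.0105 0.4761 0.1857] yaw 2.05 F [-0.66 -1.02  0.61] gap 0.842
([219.3, 191.0], [188, 162, 64, 60, 2906]) [0.4406 0.3711 0.062 ]
([327.4, 215.5], [299, 187, 58, 58, 2594]) [0.5281 0.3542 0.062 ]
[ 5.99e+00  2.25e-01 -6.39e-01  2.10e-02 -5.00e-03 -8.00e-03]
```

View pics/w20.png

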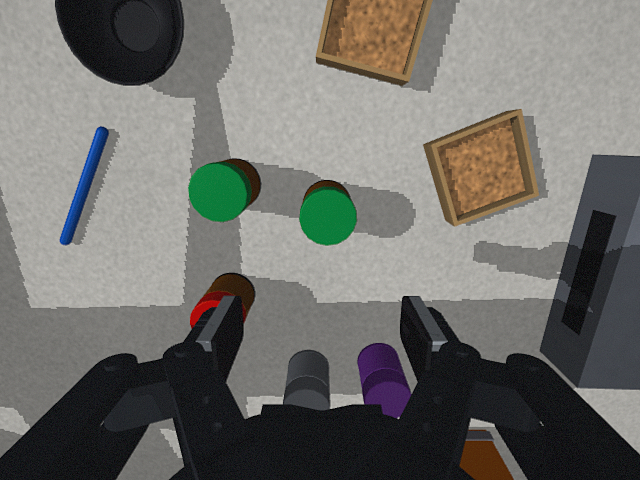

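B is the green cap at (327,215), which maps to (.528,.354). D is at (219,191). Descending on B.

Emit:
carry_out --commands '[[[1, 0.2, -0.68, 0, 0, 0, 72], [2.5, 0.2, -0.68, 0, 0, 0, 72], [4, 0.2, -0.68, 0, 0, 0, 72], [5.3, 0.2, -0.68, 0, 0, 0, 72], [5.3, 0.2, -0.68, 0, 0, 0, 72]]]'

```text
t: 21.85
tcp_pos: [0.5254, 0.3477, 0.0497]
tool_rot: [0.489, 0.509, -0.496, 0.506]
force: [-0.4, -0.2, 0.1]
finger_gap: 0.847
```

```bash
python3 -c "
from h import *
W=snap('wrist'); W=snap('wrist','w21.png'); st(); print(cup(.528,.3535,.037))
for b in blobs(W,'green',200): print(b,onz(W,b[0],.062).round(4))
"
```

```text
t 21.95 tcp [0.5287 0.3499 0.0541] L [0.0162 0.4895 0.0541] yaw 1.75 F [0.12 0.04 0.05] gap 0.839
[ 0.682 -0.022 -0.146 -0.039  0.004  0.001]
([122.9, 258.8], [59, 205, 128, 111, 10746]) [0.4425 0.3729 0.062 ]
([322.5, 300.0], [270, 246, 106, 108, 8805]) [0.5281 0.3562 0.062 ]
```

View pics/w21.png

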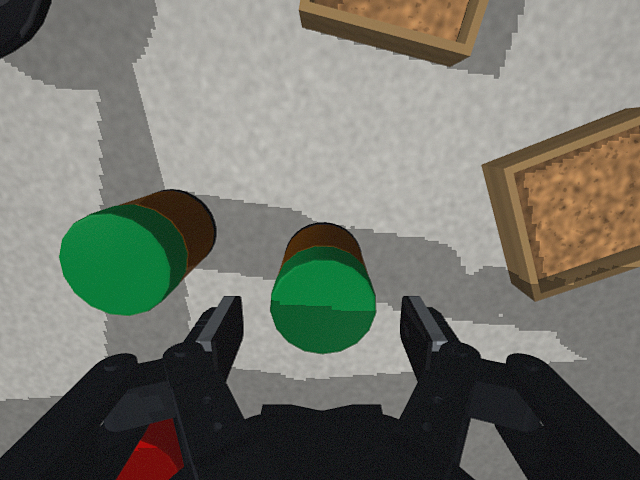

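Emit:
carry_out --commands '[[[0.2, 0, -0.18, 0, 0, 0, 72], [0.45, 0, -0.18, 0, 0, 0, 72], [0.68, 0, -0.18, 0, 0, 0, 72], [0.68, 0, -0.18, 0, 0, 0, 60], [0.68, 0, -0.18, 0, 0, 0, 40]]]' --force 30

```text
t: 22.45
tcp_pos: [0.5276, 0.3558, 0.0367]
tool_rot: [0.492, 0.508, -0.492, 0.508]
force: [-0.4, -1.4, 20.2]
finger_gap: 0.552
```

Emit:
carry_out --commands '[[[0, 0, 0, 0, 0, 0, 40], [0, 0, 0, 0, 0, 0, 40], [0, 0, 0, 0, 0, 0, 40], [0, 0, 0, 0, 0, 0, 40], [0, 0, 0, 0, 0, 0, 40]]]'

```text
t: 22.95
tcp_pos: [0.5279, 0.3559, 0.0368]
tool_rot: [0.492, 0.508, -0.492, 0.508]
force: [-0.2, 0.2, 2.2]
finger_gap: 0.554
```

```bash
python3 -c "
from h import *
W=snap('wrist','w22.png'); st()
for b in blobs(W,'green',200): print(b,onz(W,b[0],.062).round(4))
"
```

```text
t 23.0 tcp [0.5279 0.3559 0.0368] L [0.0157 0.4956 0.0368] yaw 1.84 F [-0.01  0.27  1.82] gap 0.555
([101.6, 288.0], [30, 228, 143, 122, 13156]) [0.4429 0.3736 0.062 ]
([321.2, 331.5], [264, 273, 115, 117, 10641]) [0.5284 0.3571 0.062 ]
```

View pics/w22.png

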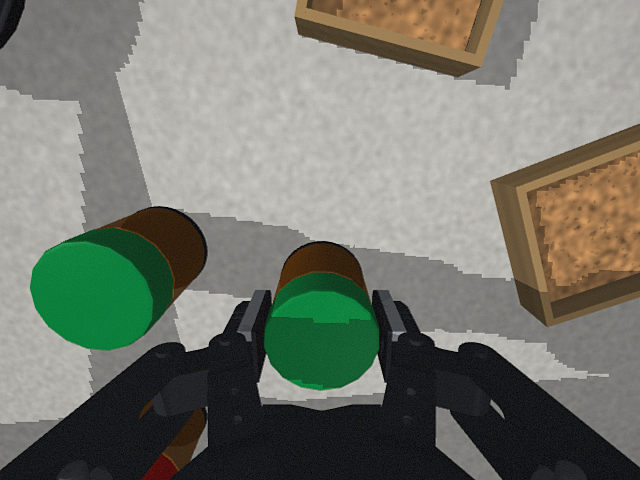

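Same grip as the last cup. Lift and carry to bay 2.

Emit:
carry_out --commands '[[[-1, 0, 0, 0, 0, 0, 40], [-2.5, 0, 0, 0, 0, 0, 40], [-4, 0, 0.3, 0, 0, 0, 40], [-5.5, -0.2, 1.5, 0, 0, 0, 40], [-6.5, -0.5, 3, 0, 0, 0, 40]]]'

```text
t: 23.5
tcp_pos: [0.5185, 0.2809, 0.2013]
tool_rot: [0.493, 0.508, -0.49, 0.509]
force: [1.0, -0.4, -1.1]
finger_gap: 0.549
```

Emit:
carry_out --commands '[[[0, -0.2, 1.9, 0, 0, 0, 40], [0, -0.4, 3.8, 0, 0, 0, 40], [0, -0.6, 5.7, 0, 0, 0, 40], [0, -0.6, 7.6, 0, 0, 0, 40], [0, -0.6, 9.4, 0, 0, 0, 40]]]'

```text
t: 24.0
tcp_pos: [0.5092, 0.0432, 0.1988]
tool_rot: [0.492, 0.508, -0.492, 0.508]
force: [1.3, -0.7, -0.9]
finger_gap: 0.553
```

```bash
python3 -c "
from h import *
st(); print(bay(2,-.021,.15))
"
```

```text
t 24.0 tcp [0.5092 0.0432 0.1988] L [-0.0136  0.1836  0.1988] yaw 1.84 F [ 1.29 -0.69 -0.85] gap 0.553
[ 1.952 -0.285  5.906 -0.02   0.     0.011]
```

Emit:
carry_out --commands '[[[0, -0.1, 1.7, 0, 0, 0, 40], [0.1, -0.2, 3.4, 0, 0, 0, 40], [0.4, -0.28, 5.0, 0, 0, 0, 40], [1.0, -0.28, 5.9, 0, 0, 0, 40], [1.6, -0.28, 5.9, 0, 0, 0, 40]]]'

```text
t: 24.5
tcp_pos: [0.5085, -0.1063, 0.1587]
tool_rot: [0.493, 0.506, -0.493, 0.508]
force: [0.2, 1.2, -1.1]
finger_gap: 0.557
```

Emit:
carry_out --commands '[[[0, 0, 0, 0, 0, 0, 40], [0.5, 0, 0, 0, 0, 0, 40], [1.2, 0, 0, 0, 0, 0, 40], [1.6, 0, 0, 0, 0, 0, 40], [1.6, 0, 0, 0, 0, 0, 40]]]'

```text
t: 25.0
tcp_pos: [0.5069, -0.1017, 0.1181]
tool_rot: [0.491, 0.509, -0.492, 0.507]
force: [0.6, -0.4, -0.8]
finger_gap: 0.548
```

```bash
python3 -c "
from h import *
W=snap('wrist'); W=snap('wrist','w23.png'); st();print(bay(2,-.021,.087))
for b in blobs(W,'yellow',30): print(b,W2L(onz(W,b[0],.06)).round(4))
"
```

```text
t 25.1 tcp [ 0.508  -0.1023  0.1193] L [-0.0197  0.0383  0.1193] yaw 1.88 F [-0.03  0.3  -1.7 ] gap 0.552
[ 1.293 -0.052  0.092 -0.012  0.    -0.   ]
([365.9, 261.5], [360, 242, 12, 44, 375]) [0.0093 0.0379 0.06  ]
```

View pics/w23.png

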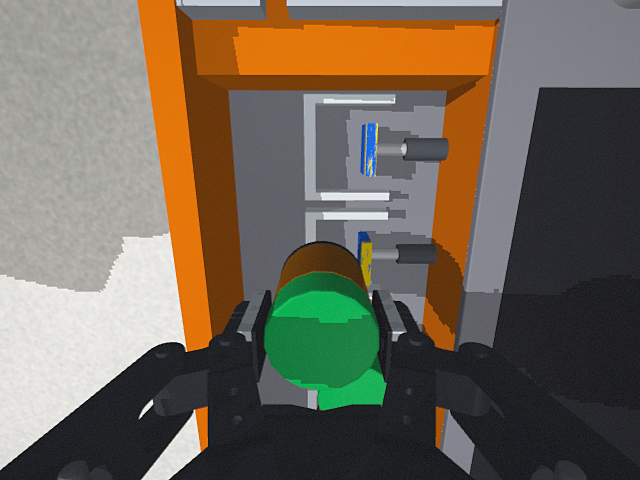

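Emit:
carry_out --commands '[[[0.5, -0.05, 0.07, 0, 0, 0, 40], [1.0, -0.05, 0.07, 0, 0, 0, 40], [1.22, -0.05, 0.07, 0, 0, 0, 40], [1.22, -0.05, 0.07, 0, 0, 0, 40], [1.22, 0.15, 0.07, 0, 0, 0, 40]]]'

```text
t: 25.6
tcp_pos: [0.5109, -0.1039, 0.0884]
tool_rot: [0.492, 0.509, -0.492, 0.507]
force: [-1.5, 0.1, -2.8]
finger_gap: 0.552
```

Emit:
carry_out --commands '[[[0, 0.2, 0, 0, 0, 0, 40], [0, 0.5, 0, 0, 0, 0, 40], [0, 0.8, 0, 0, 0, 0, 40], [0, 0.8, 0, 0, 0, 0, 40], [0, 0.8, 0, 0, 0, 0, 40]]]'

```text
t: 26.1
tcp_pos: [0.5308, -0.1032, 0.0884]
tool_rot: [0.491, 0.509, -0.492, 0.507]
force: [-5.4, 0.1, 0.9]
finger_gap: 0.553
```

```bash
python3 -c "
from h import *
W=snap('wrist','w24.png'); st();print(bay(2,.004,.0675))
"
```

```text
t 26.15 tcp [ 0.5307 -0.1032  0.0884] L [0.0029 0.0366 0.0884] yaw 1.87 F [-4.9  -0.49 -1.03] gap 0.55
[ 0.837  0.045  0.024 -0.014 -0.007  0.026]
```

View pics/w24.png

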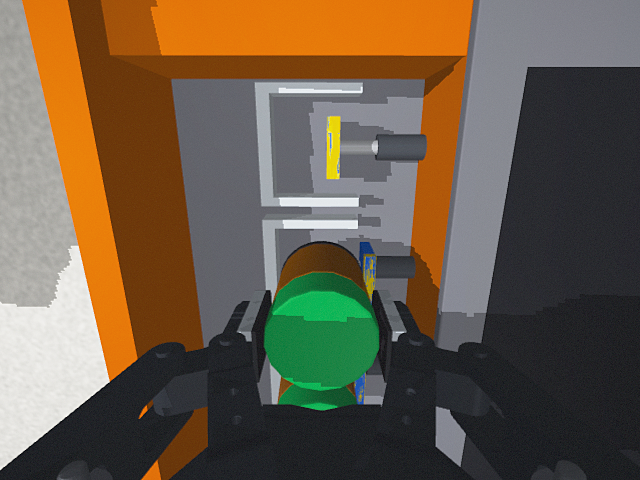

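Emit:
carry_out --commands '[[[0.2, 0.05, 0, 0, 0, 0, 40], [0.45, 0.05, 0, 0, 0, 0, 40], [0.7, 0.05, 0, 0, 0, 0, 40], [0.84, 0.05, 0, 0, 0, 0, 40], [0.84, 0.05, 0, 0, 0, 0, 40]]]'

```text
t: 26.65
tcp_pos: [0.5316, -0.1032, 0.0671]
tool_rot: [0.491, 0.509, -0.492, 0.507]
force: [-5.1, 0.1, -2.2]
finger_gap: 0.55
```

```bash
python3 -c "
from h import *
W=snap('wrist','w25.png'); st()
"
```

```text
t 26.7 tcp [ 0.5315 -0.1032  0.0671] L [0.0038 0.0366 0.0671] yaw 1.85 F [-4.67 -1.47 -1.47] gap 0.553
```

View pics/w25.png

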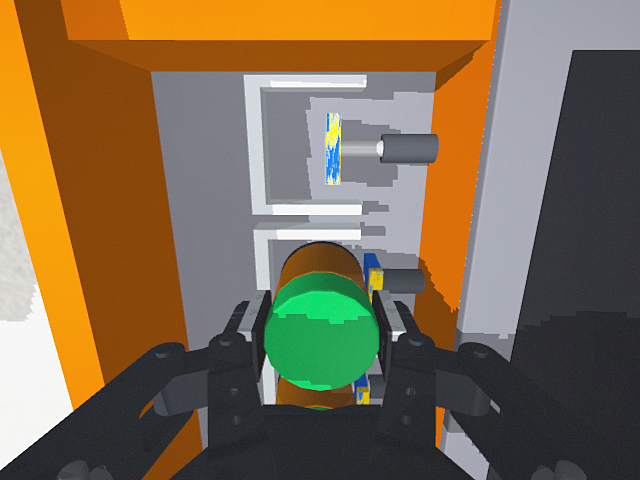

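Same picture as the previous seating. Release and retreat.

Emit:
carry_out --commands '[[[0.02, 0, 0, 0, 0, 0, 64], [0.02, 0, 0, 0, 0, 0, 64], [0.02, 0, 0, 0, 0, 0, 64], [0.02, 0, 0, 0, 0, 0, 64], [-0.2, 0, 0, 0, 0, 0, 64]]]'

```text
t: 27.2
tcp_pos: [0.5336, -0.1037, 0.0724]
tool_rot: [0.492, 0.508, -0.492, 0.508]
force: [-2.4, 0.6, -1.5]
finger_gap: 0.745
```

Emit:
carry_out --commands '[[[-1, 0, 0, 0, 0, 0, 64], [-2.5, 0, 0, 0, 0, 0, 64], [-4, 0, 0, 0, 0, 0, 70], [-5.5, 0, -1, 0, 0, 0, 72], [-5.5, 0, -2.8, 0, 0, 0, 72]]]'

```text
t: 27.7
tcp_pos: [0.5379, -0.0365, 0.2167]
tool_rot: [0.496, 0.501, -0.49, 0.513]
force: [1.4, 0.6, 0.6]
finger_gap: 0.844
```

```bash
python3 -c "
from h import *
W=snap('wrist','w26.png'); st()
for b in blobs(W,'green',200): print(b,W2L(onz(W,b[0],.093)).round(4))
cups()
"
```

```text
t 27.75 tcp [ 0.5336 -0.0277  0.2143] L [0.0084 0.1119 0.2143] yaw 1.86 F [-2.44  4.39 -1.29] gap 0.843
([306.3, 303.0], [281, 276, 52, 55, 2282]) [0.0017 0.0372 0.093 ]
([307.6, 369.0], [284, 343, 49, 52, 2051]) [ 0.0015 -0.0335  0.093 ]
green [152.1, 290.8] [25, 22, 437] [0.4356 0.3669]
red [208.8, 296.6] [24, 23, 421] [0.4272 0.2496]
```

View pics/w26.png

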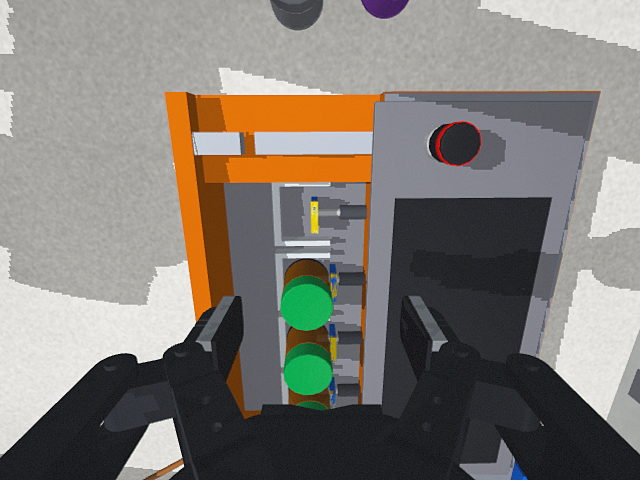

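Bay 2 is seated at (306,303), loader (.0017,.037). Last is cup D.

Emit:
carry_out --commands '[[[0, 0, -1.9, 0, 0, 0, 78], [0, -0.4, -3.8, 0, 0, 0, 78], [0, -0.9, -5.6, 0, 0, 0, 78], [0, -1.4, -7.4, 0, 0, 0, 78], [0, -1.9, -9.2, 0, 0, 0, 78]]]'

```text
t: 28.3
tcp_pos: [0.4772, 0.1966, 0.2106]
tool_rot: [0.493, 0.507, -0.491, 0.509]
force: [0.3, -0.7, -0.7]
finger_gap: 0.912
```

Emit:
carry_out --commands '[[[0, -0.4, -1.8, 0, 0, 0, 78], [0.2, -0.8, -3.6, 0, 0, 0, 78], [0.4, -1.0, -5.2, 0, 0, 0, 78], [1, -1.3, -6.0, 0, 0, 0, 78], [1, -1.3, -6.0, 0, 0, 0, 78]]]'

```text
t: 28.8
tcp_pos: [0.4378, 0.3463, 0.1838]
tool_rot: [0.491, 0.509, -0.491, 0.509]
force: [-0.2, -0.4, -0.6]
finger_gap: 0.909
```

```bash
python3 -c "
from h import *
W=snap('wrist'); W=snap('wrist','w27.png'); st()
for b in blobs(W,'green',200): print(b,onz(W,b[0],.062).round(4))
print(cup(.442,.371,.036))
"
```

```text
t 28.9 tcp [0.4393 0.344  0.185 ] L [-0.0733  0.4867  0.185 ] yaw 1.91 F [ 0.15 -0.45  0.92] gap 0.914
([321.8, 202.2], [294, 173, 58, 59, 2677]) [0.4388 0.371  0.062 ]
[ 5.961e+00  1.350e-01 -1.073e+00 -6.000e-03 -4.000e-03 -1.700e-02]
```

View pics/w27.png

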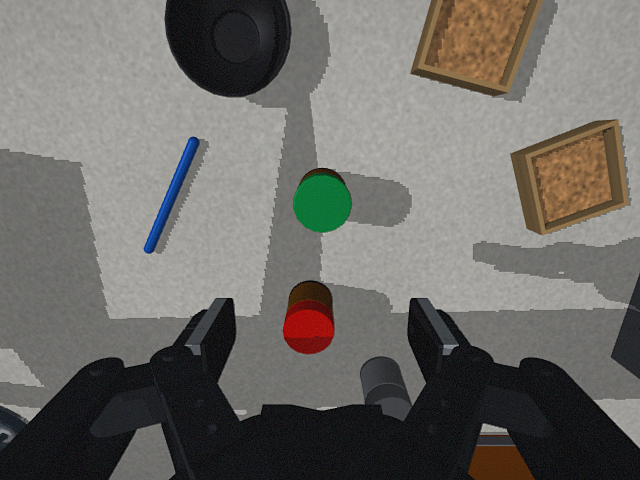

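D is the green cap at (322,202), which maps to (.439,.371). The red reference at (309,320) stays clear. Descending.

Emit:
carry_out --commands '[[[0.8, 0, -1.08, 0, 0, 0, 78], [2.2, 0, -1.08, 0, 0, 0, 78], [3.7, 0, -1.08, 0, 0, 0, 78], [5.3, 0, -1.08, 0, 0, 0, 78], [5.3, 0, -1.08, 0, 0, 0, 78]]]'

```text
t: 29.4
tcp_pos: [0.4359, 0.3676, 0.0483]
tool_rot: [0.489, 0.508, -0.496, 0.507]
force: [-0.2, -0.8, 0.7]
finger_gap: 0.916
```

```bash
python3 -c "
from h import *
W=snap('wrist'); W=snap('wrist','w28.png'); st(); print(cup(.439,.3715,.037))
for b in blobs(W,'green',200): print(b,onz(W,b[0],.062).round(4))
"
```

```text
t 29.5 tcp [0.4388 0.3699 0.0529] L [-0.0729  0.5125  0.0529] yaw 1.74 F [-0.05  0.37  0.94] gap 0.913
[ 0.637  0.008 -0.065 -0.04  -0.    -0.003]
([323.1, 306.6], [271, 253, 106, 107, 8862]) [0.4388 0.3735 0.062 ]
```

View pics/w28.png

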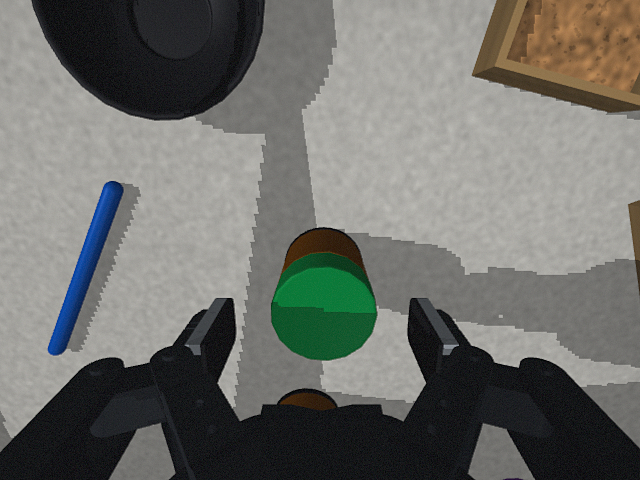

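Emit:
carry_out --commands '[[[0.2, 0, -0.08, 0, 0, 0, 78], [0.45, 0, -0.08, 0, 0, 0, 78], [0.64, 0, -0.08, 0, 0, 0, 78], [0.64, 0, -0.08, 0, 0, 0, 60], [0.64, 0, -0.08, 0, 0, 0, 40]]]' --force 30

```text
t: 30.0
tcp_pos: [0.4376, 0.3727, 0.0368]
tool_rot: [0.492, 0.508, -0.492, 0.508]
force: [0.7, -0.8, 0.4]
finger_gap: 0.594
```

Emit:
carry_out --commands '[[[0, 0, 0, 0, 0, 0, 40], [0, 0, 0, 0, 0, 0, 40], [0, 0, 0, 0, 0, 0, 40], [0, 0, 0, 0, 0, 0, 40], [0, 0, 0, 0, 0, 0, 40]]]'

```text
t: 30.5
tcp_pos: [0.4377, 0.3728, 0.037]
tool_rot: [0.492, 0.508, -0.492, 0.508]
force: [-1.4, -0.2, 5.5]
finger_gap: 0.547
```

```bash
python3 -c "
from h import *
W=snap('wrist','w29.png'); st()
for b in blobs(W,'green',200): print(b,onz(W,b[0],.062).round(4))
"
```

```text
t 30.55 tcp [0.4377 0.3728 0.037 ] L [-0.0739  0.5155  0.037 ] yaw 1.84 F [-0.93 -0.51  5.85] gap 0.552
([321.2, 330.9], [264, 272, 116, 117, 10629]) [0.4383 0.3741 0.062 ]
```

Emit:
carry_out --commands '[[[-1, 0, 0, 0, 0, 0, 40], [-2.5, 0, 0, 0, 0, 0, 40], [-4, 0, 0, 0, 0, 0, 40], [-5.5, 0.4, 1, 0, 0, 0, 40], [-6.5, 0.8, 2.5, 0, 0, 0, 40]]]'

```text
t: 31.05
tcp_pos: [0.4606, 0.312, 0.2013]
tool_rot: [0.493, 0.508, -0.49, 0.509]
force: [1.8, -1.2, -1.1]
finger_gap: 0.551
```

Emit:
carry_out --commands '[[[0, 0.4, 1.8, 0, 0, 0, 40], [0, 0.8, 3.6, 0, 0, 0, 40], [0, 1.1, 5.4, 0, 0, 0, 40], [0, 1.3, 7.2, 0, 0, 0, 40], [0, 1.3, 9.0, 0, 0, 0, 40]]]'

```text
t: 31.55
tcp_pos: [0.4998, 0.085, 0.1987]
tool_rot: [0.492, 0.508, -0.492, 0.508]
force: [1.0, -1.1, -1.2]
finger_gap: 0.548
```

```bash
python3 -c "
from h import *
st(); print(bay(1,-.021,.15))
"
```

```text
t 31.55 tcp [0.4998 0.085  0.1987] L [-0.0216  0.2258  0.1987] yaw 1.84 F [ 0.95 -1.05 -1.24] gap 0.548
[ 1.947e+00  3.000e-02  4.712e+00 -2.000e-02  2.000e-03 -7.000e-03]
```

Emit:
carry_out --commands '[[[0, 0, 1.6, 0, 0, 0, 40], [0, 0.03, 3.3, 0, 0, 0, 40], [0.3, 0.03, 4.6, 0, 0, 0, 40], [0.9, 0.03, 4.6, 0, 0, 0, 40], [1.5, 0.03, 4.6, 0, 0, 0, 40]]]'

```text
t: 32.05
tcp_pos: [0.5038, -0.0295, 0.1608]
tool_rot: [0.493, 0.507, -0.493, 0.507]
force: [-0.6, 0.0, -2.7]
finger_gap: 0.556
```

Emit:
carry_out --commands '[[[0, 0, 0, 0, 0, 0, 40], [0.5, 0, 0, 0, 0, 0, 40], [1.2, 0, 0, 0, 0, 0, 40], [1.6, 0, 0, 0, 0, 0, 40], [1.6, 0, 0, 0, 0, 0, 40]]]'

```text
t: 32.55
tcp_pos: [0.5028, -0.0275, 0.1206]
tool_rot: [0.491, 0.509, -0.492, 0.507]
force: [-0.1, 0.8, -1.3]
finger_gap: 0.552
```

```bash
python3 -c "
from h import *
W=snap('wrist'); W=snap('wrist','w30.png'); st();print(bay(1,-.021,.087))
for b in blobs(W,'yellow',30): print(b,W2L(onz(W,b[0],.06)).round(4))
"
```

```text
t 32.65 tcp [ 0.5039 -0.0278  0.1218] L [-0.0213  0.1129  0.1218] yaw 1.86 F [-0.89  0.08 -1.99] gap 0.548
[ 1.39e+00  1.00e-02  1.94e-01 -1.60e-02  1.00e-03 -2.00e-03]
([364.0, 250.5], [363, 244, 5, 17, 31]) [0.0065 0.119  0.06  ]
```

View pics/w30.png

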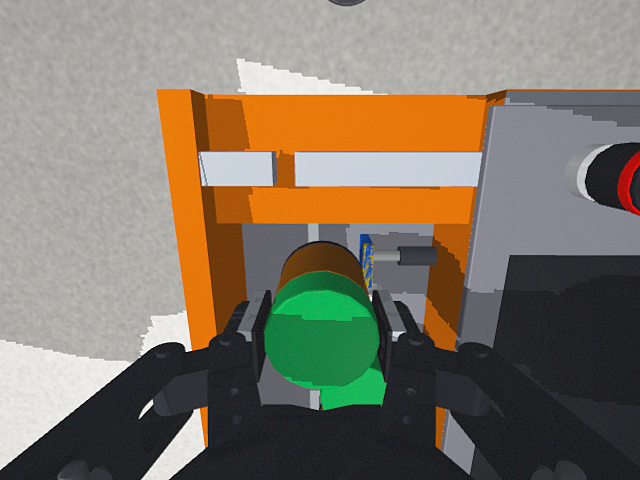

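Emit:
carry_out --commands '[[[0.5, 0, 0.17, 0, 0, 0, 40], [1.0, 0, 0.17, 0, 0, 0, 40], [1.32, 0, 0.17, 0, 0, 0, 40], [1.32, 0, 0.17, 0, 0, 0, 40], [1.32, 0.2, 0.17, 0, 0, 0, 40]]]'

```text
t: 33.15
tcp_pos: [0.5082, -0.0318, 0.0888]
tool_rot: [0.492, 0.508, -0.492, 0.508]
force: [-1.6, 0.3, -2.0]
finger_gap: 0.555
```

Emit:
carry_out --commands '[[[0, 0.2, 0, 0, 0, 0, 40], [0, 0.5, 0, 0, 0, 0, 40], [0, 0.83, 0, 0, 0, 0, 40], [0, 0.83, 0, 0, 0, 0, 40], [0, 0.83, 0, 0, 0, 0, 40]]]'

```text
t: 33.65
tcp_pos: [0.5288, -0.0312, 0.0885]
tool_rot: [0.491, 0.509, -0.492, 0.507]
force: [-4.8, -0.9, 2.7]
finger_gap: 0.546
```

```bash
python3 -c "
from h import *
W=snap('wrist','w31.png'); st();print(bay(1,.004,.0675))
"
```

```text
t 33.7 tcp [ 0.5286 -0.0311  0.0885] L [0.0033 0.1087 0.0885] yaw 1.86 F [-4.75 -1.03  1.14] gap 0.555
[ 0.841  0.029  0.029 -0.015 -0.004  0.025]
```

View pics/w31.png

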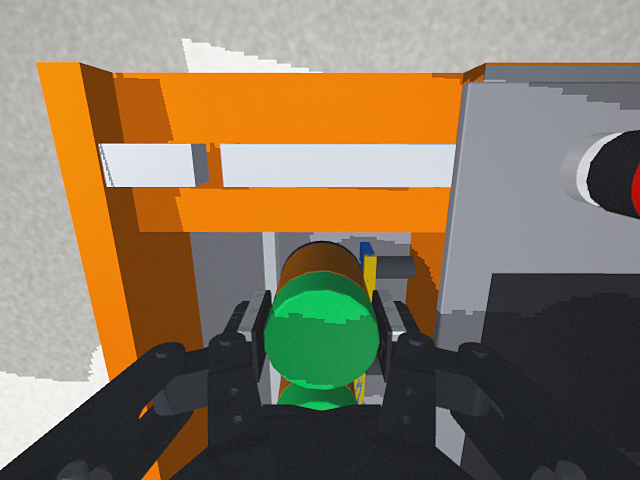

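Emit:
carry_out --commands '[[[0.2, 0.03, 0.02, 0, 0, 0, 40], [0.45, 0.03, 0.02, 0, 0, 0, 40], [0.7, 0.03, 0.02, 0, 0, 0, 40], [0.84, 0.03, 0.02, 0, 0, 0, 40], [0.84, 0.03, 0.02, 0, 0, 0, 40]]]'

```text
t: 34.2
tcp_pos: [0.5291, -0.0315, 0.067]
tool_rot: [0.491, 0.509, -0.492, 0.507]
force: [-5.0, -1.4, -1.5]
finger_gap: 0.548
```

```bash
python3 -c "
from h import *
W=snap('wrist','w32.png'); st()
"
```

```text
t 34.25 tcp [ 0.529  -0.0315  0.067 ] L [0.0037 0.1083 0.067 ] yaw 1.85 F [-5.    0.53 -2.74] gap 0.552
```

View pics/w32.png

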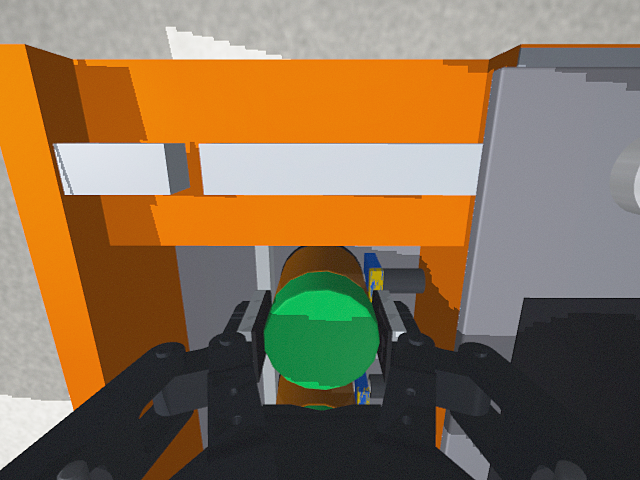

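Emit:
carry_out --commands '[[[0.02, 0, 0, 0, 0, 0, 64], [0.02, 0, 0, 0, 0, 0, 64], [0.02, 0, 0, 0, 0, 0, 64], [0.02, 0, 0, 0, 0, 0, 64], [-0.2, 0, 0, 0, 0, 0, 64]]]'

```text
t: 34.75
tcp_pos: [0.5313, -0.0321, 0.0725]
tool_rot: [0.492, 0.507, -0.492, 0.508]
force: [-1.1, -0.2, -0.5]
finger_gap: 0.751
```

Emit:
carry_out --commands '[[[-1, 0, 0, 0, 0, 0, 64], [-2.5, 0, 0, 0, 0, 0, 64], [-4, 0, 0, 0, 0, 0, 64], [-5.5, 0, 0, 0, 0, 0, 60], [-5.5, 0, 1.8, 0, 0, 0, 55]]]'

```text
t: 35.25
tcp_pos: [0.537, -0.0748, 0.2166]
tool_rot: [0.493, 0.505, -0.487, 0.514]
force: [1.3, -1.0, -0.9]
finger_gap: 0.645
```

```bash
python3 -c "
from h import *
W=snap('wrist'); W=snap('wrist','w33.png'); st()
for b in blobs(W,'green',200): print(b,W2L(onz(W,b[0],.093)).round(4))
cups(); S=snap('scene','s33.png')
cv2.imwrite('pics/s33c.png',cv2.resize(S['image'][190:330,90:345],None,fx=3.1,fy=3.1,interpolation=cv2.INTER_CUBIC)[:,:,::-1])
"
```

```text
t 35.35 tcp [ 0.5362 -0.0816  0.2133] L [0.0092 0.058  0.2133] yaw 1.67 F [ 0.11 -0.14 -0.74] gap 0.647
([306.9, 170.1], [277, 140, 61, 62, 2889]) [0.0016 0.1059 0.093 ]
([307.9, 254.4], [281, 226, 55, 58, 2502]) [0.0015 0.0359 0.093 ]
([308.9, 327.1], [284, 300, 51, 54, 2221]) [ 0.0015 -0.0347  0.093 ]
([310.3, 387.4], [286, 364, 49, 47, 1812]) [ 0.0021 -0.1022  0.093 ]
red [208.8, 296.6] [24, 23, 421] [0.4272 0.2496]
```

View pics/w33.png

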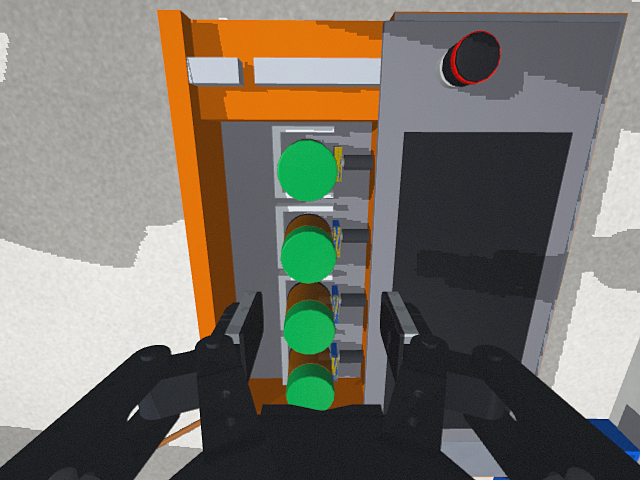

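View pics/s33c.png

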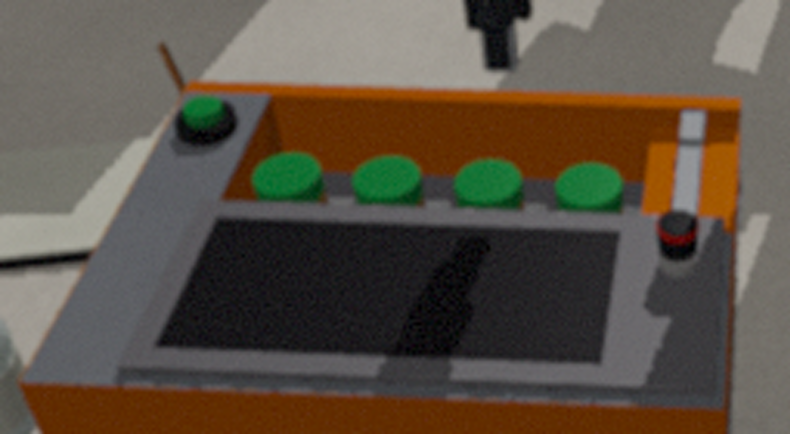

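All four cups are seated in line: (307,170), (308,254), (309,327) and (310,387), all at loader x ≈ .0016 with the gates pushed back. The reference cup hasn't moved. Now back to the knob to close.

```bash
python3 -c "
from h import *
st(); print(togo([.624,.039,.2],RT()))
"
```

```text
t 35.45 tcp [ 0.5334 -0.078   0.211 ] L [0.0065 0.0617 0.211 ] yaw 1.71 F [ 0.28 -0.07 -0.43] gap 0.644
[ 0.453  3.761 -4.571 -0.046  0.013 -0.049]
```

Emit:
carry_out --commands '[[[0, 1, -1.1, 0, 0, 0, 55], [0, 2, -2.2, 0, 0, 0, 55], [0.1, 3, -3.4, 0, 0, 0, 55], [0.4, 3.7, -4.57, 0, 0, 0, 55], [0.4, 3.7, -4.57, 0, 0, 0, 55]]]'

```text
t: 35.95
tcp_pos: [0.6219, 0.0451, 0.1985]
tool_rot: [0.491, 0.51, -0.49, 0.509]
force: [-0.7, -0.1, -0.9]
finger_gap: 0.642
```

```bash
python3 -c "
from h import *
W=snap('wrist'); W=snap('wrist','w34.png'); st();print(togo([.624,.039,.12],RT()))
print(proj(W,[.624,.039,.148]))
"
```

```text
t 36.05 tcp [0.6203 0.0419 0.1991] L [0.0974 0.1786 0.1991] yaw 1.99 F [-0.32 -0.03 -0.69] gap 0.645
[ 3.163e+00  1.490e-01  1.220e-01  1.000e-02 -1.000e-03  1.500e-02]
[325.19955055 271.58448187]
```

View pics/w34.png

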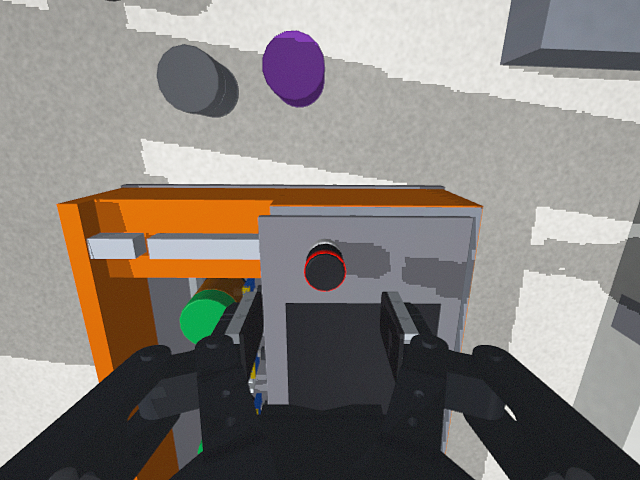

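The knob's rim is at (325,271), exactly as predicted for (.624,.039). Descend and grip.

Emit:
carry_out --commands '[[[0.8, 0.15, 0.11, 0, 0, 0, 55], [1.8, 0.15, 0.11, 0, 0, 0, 55], [2.8, 0.15, 0.11, 0, 0, 0, 55], [3.1, 0.15, 0.11, 0, 0, 0, 55], [3.1, 0.15, 0.11, 0, 0, 0, 55]]]' --force 40

```text
t: 36.55
tcp_pos: [0.6232, 0.0371, 0.1215]
tool_rot: [0.492, 0.509, -0.493, 0.507]
force: [-0.2, -0.1, 0.0]
finger_gap: 0.646
```

```bash
python3 -c "
from h import *
st();print(togo([.624,.039,.119],RT()))
"
```

```text
t 36.55 tcp [0.6232 0.0371 0.1215] L [0.1002 0.1737 0.1215] yaw 1.78 F [-0.23 -0.07  0.01] gap 0.646
[ 0.099  0.034 -0.075 -0.032 -0.004  0.034]
```

Emit:
carry_out --commands '[[[0.05, 0.03, 0, 0, 0, 0, 10], [0.05, 0.03, 0, 0, 0, 0, 10], [0.05, 0.03, 0, 0, 0, 0, 10], [0.05, 0.03, 0, 0, 0, 0, 10], [0.05, 0.03, 0, 0, 0, 0, 10]]]' --force 40

```text
t: 37.05
tcp_pos: [0.6232, 0.0374, 0.1228]
tool_rot: [0.491, 0.509, -0.493, 0.507]
force: [-5.7, -1.4, 5.6]
finger_gap: 0.293
```

Emit:
carry_out --commands '[[[0, 0, 0, 0, 0, 0, 10], [-0.2, 0, 0, 0, 0, 0, 10], [-0.4, 0, 0, 0, 0, 0, 10], [-0.56, 0, 0, 0, 0, 0, 10], [-0.56, 0, 0, 0, 0, 0, 10]]]'

```text
t: 37.55
tcp_pos: [0.6232, 0.0373, 0.1349]
tool_rot: [0.491, 0.509, -0.493, 0.507]
force: [-4.1, -3.5, -5.8]
finger_gap: 0.287
```

```bash
python3 -c "
from h import *
st();W=snap('wrist','w35.png');print(togo(pose()[0]+L2W([-.14,0,0])-L2W([0,0,0]),RT()))
"
```

```text
t 37.55 tcp [0.6232 0.0373 0.1349] L [0.1002 0.1739 0.1349] yaw 1.86 F [-4.12 -3.5  -5.8 ] gap 0.287
[ 0.025 -5.6    0.008 -0.016  0.006  0.052]
```

View pics/w35.png

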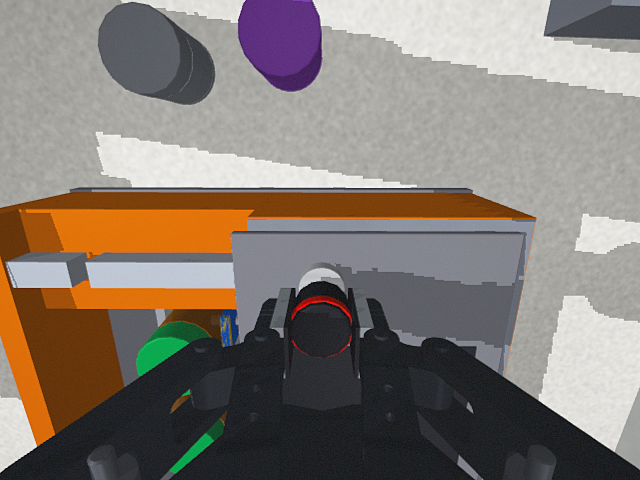

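Lifted about 12.5 mm (spring force 5.8 N). Slide shut.

Emit:
carry_out --commands '[[[-0.05, -0.6, 0, 0, 0, 0, 10], [-0.05, -1.8, 0, 0, 0, 0, 10], [-0.05, -3.0, 0, 0, 0, 0, 10], [-0.05, -4.2, 0, 0, 0, 0, 10], [-0.05, -5.3, 0, 0, 0, 0, 10]]]'

```text
t: 38.1
tcp_pos: [0.494, 0.0332, 0.137]
tool_rot: [0.493, 0.506, -0.491, 0.509]
force: [2.9, -1.5, -6.0]
finger_gap: 0.294
```

```bash
python3 -c "
from h import *
st();S=snap('scene','s36.png')
"
```

```text
t 38.1 tcp [0.494  0.0332 0.137 ] L [-0.0291  0.1742  0.137 ] yaw 1.84 F [ 2.86 -1.46 -5.99] gap 0.294
```

View pics/s36.png

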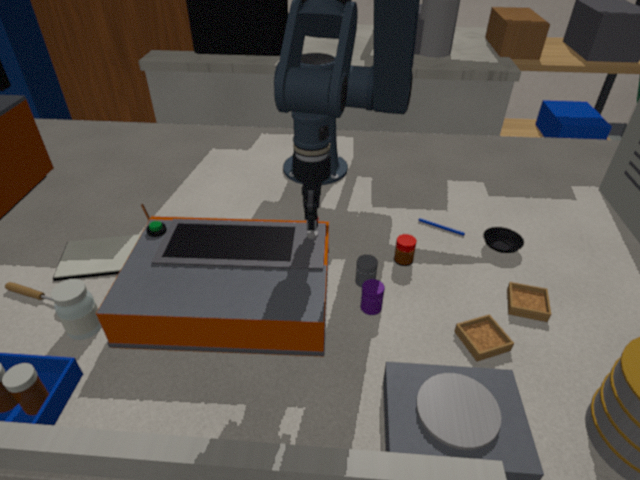

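Emit:
carry_out --commands '[[[0, -0.25, 0, 0, 0, 0, 10], [0, -0.42, 0, 0, 0, 0, 10], [0, -0.42, 0, 0, 0, 0, 10], [0.25, -0.42, 0, 0, 0, 0, 10], [0.5, -0.4, 0, 0, 0, 0, 10]]]'

```text
t: 38.65
tcp_pos: [0.4834, 0.033, 0.1237]
tool_rot: [0.492, 0.508, -0.492, 0.508]
force: [0.1, -2.9, -4.3]
finger_gap: 0.289
```

```bash
python3 -c "
from h import *
st();W=snap('wrist','w37.png')
"
```

```text
t 38.65 tcp [0.4834 0.033  0.1237] L [-0.0398  0.1743  0.1237] yaw 1.86 F [ 0.14 -2.93 -4.26] gap 0.289
```

View pics/w37.png

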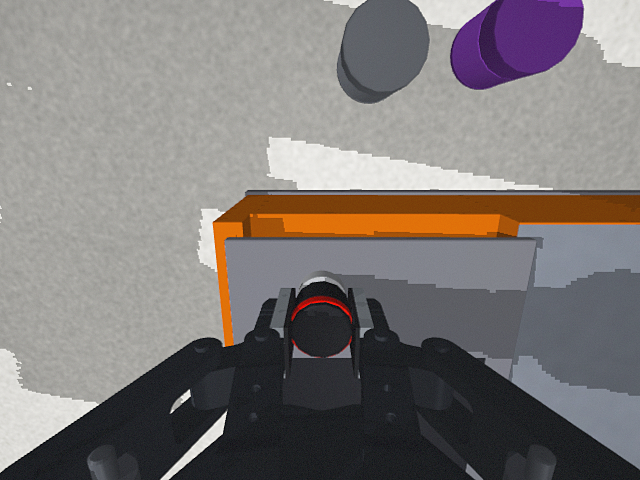

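TCP x is .4834, against .483 at the original shut grip, and z is nearly home. Press a touch down and release.

Emit:
carry_out --commands '[[[0.08, -0.02, 0, 0, 0, 0, 10], [0.08, -0.02, 0, 0, 0, 0, 10], [0.08, -0.02, 0, 0, 0, 0, 55], [0.08, -0.02, 0, 0, 0, 0, 55], [0.08, -0.02, 0, 0, 0, 0, 55]]]'

```text
t: 39.2
tcp_pos: [0.4825, 0.0334, 0.1221]
tool_rot: [0.492, 0.508, -0.492, 0.508]
force: [0.4, -0.2, 0.1]
finger_gap: 0.643
```

Emit:
carry_out --commands '[[[0, 0, 0, 0, 0, 0, 55], [-0.8, 0, 0, 0, 0, 0, 55], [-1.8, 0, 0, 0, 0, 0, 55], [-2.5, 0, 0, 0, 0, 0, 55], [-2.5, 0, 0, 0, 0, 0, 55]]]'

```text
t: 39.7
tcp_pos: [0.484, 0.033, 0.1866]
tool_rot: [0.493, 0.506, -0.491, 0.51]
force: [0.3, -0.6, 0.3]
finger_gap: 0.641
```

```bash
python3 -c "
from h import *
W=snap('wrist');W=snap('wrist','w38.png');st();T=snap('top','t38.png')
c=T['image'][140:310,290:516]; cv2.imwrite('pics/t38c.png',cv2.resize(c,None,fx=3.5,fy=3.5,interpolation=cv2.INTER_CUBIC)[:,:,::-1])
print(proj(W,[.483,.034,.148]),proj(W,[.483,.034,.158]),proj(W,[.483,.034,.124]))
a=W['image'][200:330,220:420]; cv2.imwrite('pics/w38c.png',cv2.resize(a,None,fx=4,fy=4,interpolation=cv2.INTER_CUBIC)[:,:,::-1])
"
```

```text
t 39.8 tcp [0.4821 0.0333 0.1844] L [-0.041   0.1746  0.1844] yaw 1.84 F [-0.31  0.11 -0.29] gap 0.648
[320.15031783 272.1292195 ] [320.14181565 279.12171439] [320.16766612 257.86136182]
```

View pics/w38c.png

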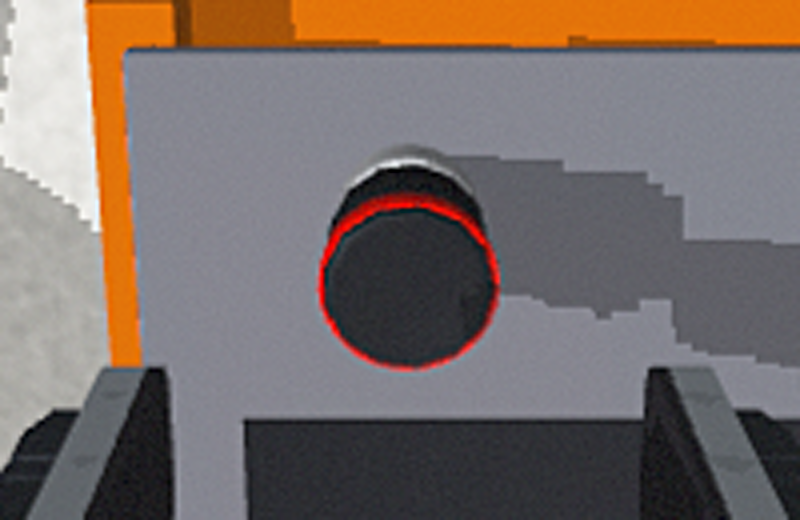

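View pics/t38c.png

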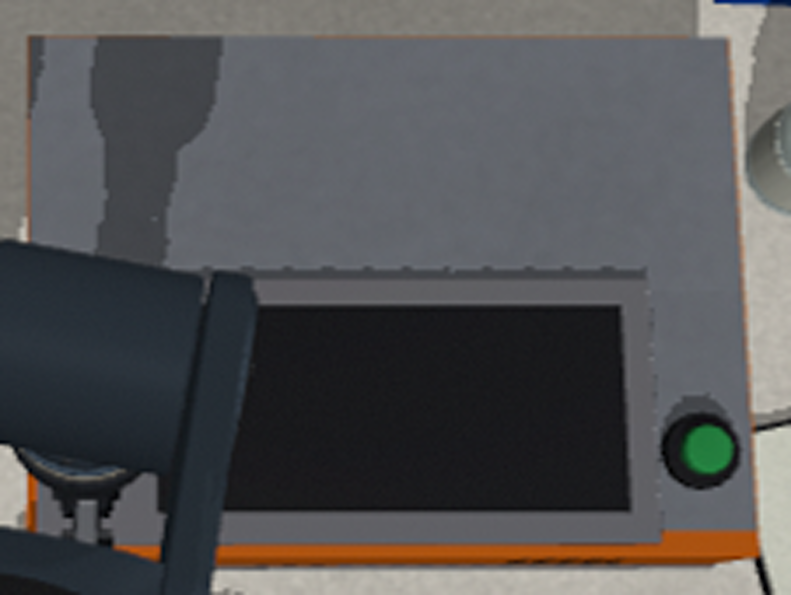

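The cover's window corners match the initial shut picture (630,511 and 621,306). The knob top is at (322,271), where z=.148 (home) predicts (320,272). Now the button, with the fingers shut.

Emit:
carry_out --commands '[[[0, 0, 1.8, 0, 0, 0, 20], [0, 0, 3.6, 0, 0, 0, 0], [0, 0.1, 5.4, 0, 0, 0, 0], [0, 0.2, 7.2, 0, 0, 0, 0], [0, 0.3, 9.0, 0, 0, 0, 0]]]'

```text
t: 40.35
tcp_pos: [0.4961, -0.1928, 0.183]
tool_rot: [0.492, 0.509, -0.492, 0.507]
force: [0.6, 0.3, 0.2]
finger_gap: 0.0
```

Emit:
carry_out --commands '[[[0, 0.3, 1.6, 0, 0, 0, 0], [0, 0.6, 3.2, 0, 0, 0, 0], [0, 0.8, 4.0, 0, 0, 0, 0], [0, 0.8, 4.0, 0, 0, 0, 0], [0, 0.8, 4.0, 0, 0, 0, 0]]]'

```text
t: 40.85
tcp_pos: [0.519, -0.2899, 0.1828]
tool_rot: [0.492, 0.509, -0.492, 0.506]
force: [0.0, -0.5, -0.8]
finger_gap: -0.002
```

```bash
python3 -c "
from h import *
W=snap('wrist');W=snap('wrist','w39.png');st()
for b in blobs(W,'green',100): print(b,onz(W,b[0],.118).round(4))
print(togo([.499,-.319,.128],RT()))
"
```

```text
t 40.95 tcp [ 0.5192 -0.2889  0.1835] L [-0.0149 -0.1486  0.1835] yaw 1.89 F [0.68 0.24 0.04] gap 0.002
([287.3, 294.0], [271, 277, 39, 41, 968]) [ 0.4969 -0.3168  0.118 ]
[ 2.219 -0.841  1.182 -0.011 -0.029  0.027]
```

View pics/w39.png

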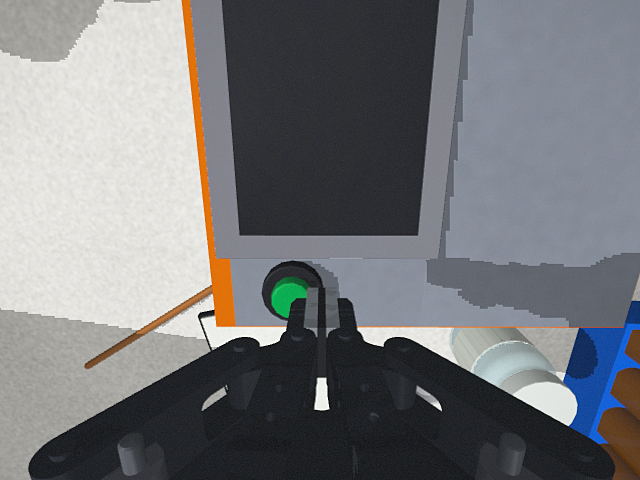

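The button is at (290,298), partly hidden by the finger, which agrees with the triangulated (.498,-.319). Go above it, then press.

Emit:
carry_out --commands '[[[0.3, -0.85, 1.18, 0, 0, 0, 0], [0.9, -0.85, 1.18, 0, 0, 0, 0], [1.6, -0.85, 1.18, 0, 0, 0, 0], [2.0, -0.85, 1.18, 0, 0, 0, 0], [2.0, -0.85, 1.18, 0, 0, 0, 0]]]'

```text
t: 41.45
tcp_pos: [0.4989, -0.3189, 0.1331]
tool_rot: [0.492, 0.51, -0.492, 0.507]
force: [0.2, -0.3, -0.0]
finger_gap: -0.003
```

```bash
python3 -c "
from h import *
W=snap('wrist');W=snap('wrist','w40.png');st();print(togo([.498,-.319,.111],RT()))
"
```

```text
t 41.55 tcp [ 0.5001 -0.3202  0.1347] L [-0.035  -0.1793  0.1347] yaw 1.9 F [ 0.39 -0.53 -0.58] gap 0.001
[ 0.949 -0.083 -0.052 -0.008 -0.001  0.001]
```

View pics/w40.png

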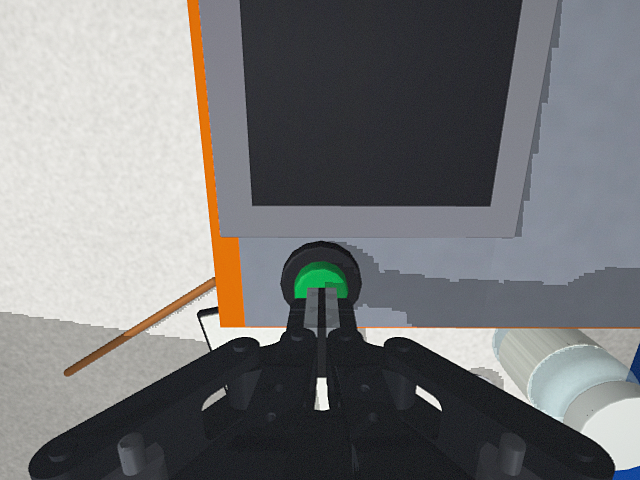

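The fingertips are centred over the button at (321,280). Pressing down gradually.

Emit:
carry_out --commands '[[[0.3, -0.05, -0.04, 0, 0, 0, 0], [0.6, -0.05, -0.04, 0, 0, 0, 0], [0.75, -0.05, -0.04, 0, 0, 0, 0], [0.85, -0.05, -0.04, 0, 0, 0, 0], [0.85, -0.05, -0.04, 0, 0, 0, 0]]]'

```text
t: 42.05
tcp_pos: [0.4996, -0.3205, 0.1195]
tool_rot: [0.492, 0.507, -0.492, 0.51]
force: [-6.3, 6.1, 34.8]
finger_gap: -0.005
```

```bash
python3 -c "
from h import *
st()"
```

```text
t 42.05 tcp [ 0.4996 -0.3205  0.1195] L [-0.0355 -0.1795  0.1195] yaw 1.86 F [-6.29  6.13 34.79] gap -0.005
```

Contact force is 35 N, so I'm backing off slightly and looking.

Emit:
carry_out --commands '[[[-0.08, 0, 0, 0, 0, 0, 0], [-0.08, 0, 0, 0, 0, 0, 0], [-0.08, 0, 0, 0, 0, 0, 0], [-0.08, 0, 0, 0, 0, 0, 0], [-0.08, 0, 0, 0, 0, 0, 0]]]'

```text
t: 42.55
tcp_pos: [0.4995, -0.3204, 0.1197]
tool_rot: [0.492, 0.507, -0.492, 0.509]
force: [-4.2, 4.4, 25.5]
finger_gap: -0.002
```

```bash
python3 -c "
from h import *
st();W=snap('wrist','w41.png');S=snap('scene')
a=S['image'][190:270,110:230]; cv2.imwrite('pics/s41.png',cv2.resize(a,None,fx=6,fy=6,interpolation=cv2.INTER_CUBIC)[:,:,::-1]);
a=W['image'][220:340,240:400]; cv2.imwrite('pics/w41c.png',cv2.resize(a,None,fx=5,fy=5,interpolation=cv2.INTER_CUBIC)[:,:,::-1]);st()"
```

```text
t 42.55 tcp [ 0.4995 -0.3204  0.1197] L [-0.0356 -0.1794  0.1197] yaw 1.86 F [-4.18  4.43 25.48] gap -0.002
t 42.65 tcp [ 0.4995 -0.3204  0.1197] L [-0.0356 -0.1794  0.1197] yaw 1.86 F [-3.8   4.82 24.87] gap -0.001
```

View pics/s41.png

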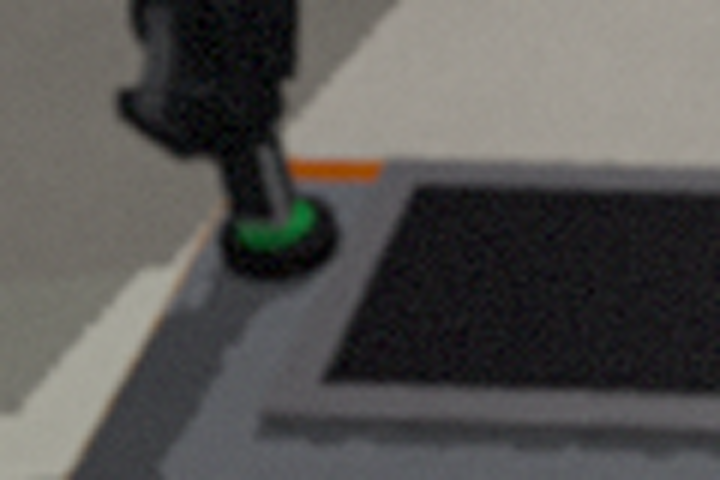

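View pics/w41c.png

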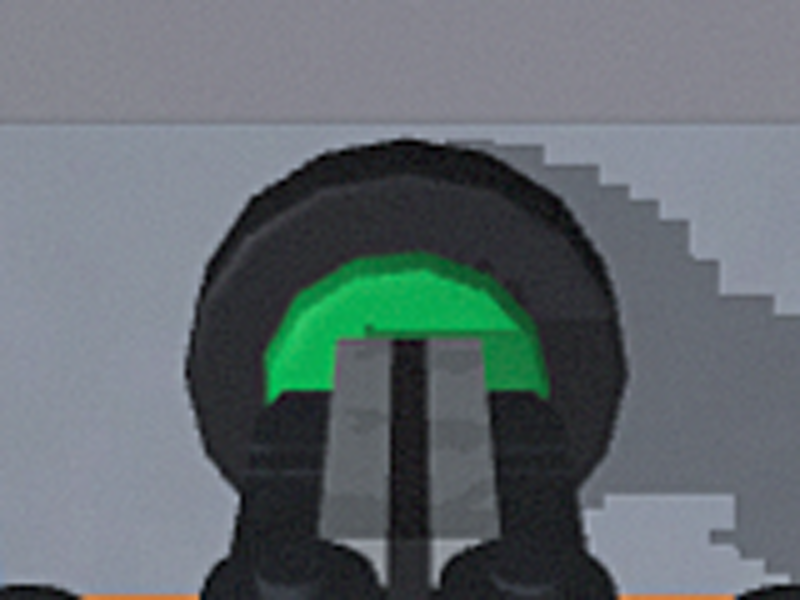

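The contact is stiff, which suggests bottomed out. I'll check by rising 3 mm and reading whether the force falls to the spring's ~5 N rather than zero.

Emit:
carry_out --commands '[[[-0.2, 0, 0, 0, 0, 0, 0], [-0.2, 0, 0, 0, 0, 0, 0], [-0.2, 0, 0, 0, 0, 0, 0], [-0.2, 0, 0, 0, 0, 0, 0], [-0.2, 0, 0, 0, 0, 0, 0]]]'

```text
t: 43.15
tcp_pos: [0.4994, -0.3204, 0.1203]
tool_rot: [0.492, 0.507, -0.492, 0.509]
force: [2.8, 0.9, 4.5]
finger_gap: 0.001
```

```bash
python3 -c "
from h import *
st();W=snap('wrist');a=W['image'][220:340,240:400]; cv2.imwrite('pics/w42c.png',cv2.resize(a,None,fx=5,fy=5,interpolation=cv2.INTER_CUBIC)[:,:,::-1]);st()"
```

```text
t 43.15 tcp [ 0.4994 -0.3204  0.1203] L [-0.0357 -0.1794  0.1203] yaw 1.82 F [2.81 0.92 4.52] gap 0.001
t 43.2 tcp [ 0.4994 -0.3203  0.1203] L [-0.0357 -0.1793  0.1203] yaw 1.83 F [ 2.22 -0.39  3.6 ] gap -0.004
```

Emit:
carry_out --commands '[[[-0.1, 0, 0, 0, 0, 0, 0], [-0.1, 0, 0, 0, 0, 0, 0], [-0.1, 0, 0, 0, 0, 0, 0], [-0.1, 0, 0, 0, 0, 0, 0], [-0.1, 0, 0, 0, 0, 0, 0]]]'

```text
t: 43.7
tcp_pos: [0.4987, -0.3203, 0.1227]
tool_rot: [0.492, 0.508, -0.492, 0.508]
force: [2.7, -0.9, 3.5]
finger_gap: 0.002
```

```bash
python3 -c "
from h import *
st();W=snap('wrist');a=W['image'][220:340,240:400]; cv2.imwrite('pics/w43c.png',cv2.resize(a,None,fx=5,fy=5,interpolation=cv2.INTER_CUBIC)[:,:,::-1]);st()"
```

```text
t 43.7 tcp [ 0.4987 -0.3203  0.1227] L [-0.0364 -0.1793  0.1227] yaw 1.84 F [ 2.69 -0.86  3.55] gap 0.002
t 43.75 tcp [ 0.4987 -0.3203  0.1228] L [-0.0364 -0.1793  0.1228] yaw 1.84 F [ 1.9  -0.78  3.78] gap 0.003
```

View pics/w43c.png

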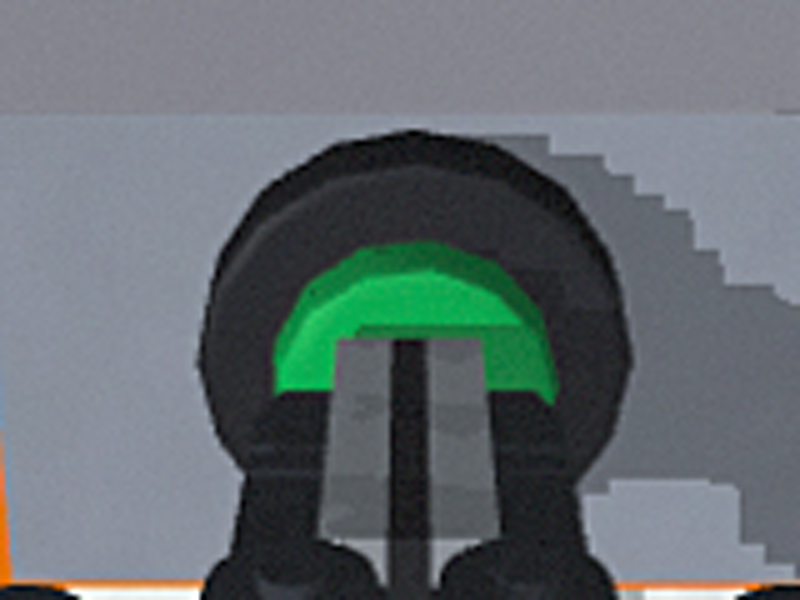

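The spring force fell to about 4 N and the green cap rose with the fingers, showing a taller side band. So the button was bottomed at z=.1195 and springs back. Retreat and do final checks.

Emit:
carry_out --commands '[[[-0.5, 0, 0, 0, 0, 0, 0], [-1.5, 0, 0, 0, 0, 0, 0], [-2.7, 0, 0, 0, 0, 0, 0], [-4, 0, 0, 0, 0, 0, 0], [-4.5, 0, 0, 0, 0, 0, 0]]]'

```text
t: 44.25
tcp_pos: [0.4985, -0.3203, 0.2381]
tool_rot: [0.492, 0.507, -0.492, 0.509]
force: [-0.0, 0.3, -0.1]
finger_gap: -0.001
```

Emit:
carry_out --commands '[[[0, -0.5, -1.2, 0, 0, 0, 0], [0, -1.0, -2.8, 0, 0, 0, 0], [0, -1.4, -4.4, 0, 0, 0, 0], [0, -1.4, -5.4, 0, 0, 0, 0], [0, -1.4, -5.4, 0, 0, 0, 0]]]'

```text
t: 44.75
tcp_pos: [0.4564, -0.182, 0.2343]
tool_rot: [0.491, 0.511, -0.491, 0.506]
force: [-0.5, -0.8, 0.6]
finger_gap: -0.002
```

```bash
python3 -c "
from h import *
st();T=snap('top','t50.png');S=snap('scene','s50.png');W=snap('wrist','w50.png');cups(T)
a=S['image'][190:360,90:345]; cv2.imwrite('pics/s50c.png',cv2.resize(a,None,fx=3.1,fy=3.1,interpolation=cv2.INTER_CUBIC)[:,:,::-1])
a=T['image'][140:310,290:516]; cv2.imwrite('pics/t50c.png',cv2.resize(a,None,fx=3.5,fy=3.5,interpolation=cv2.INTER_CUBIC)[:,:,::-1])"
```

```text
t 44.75 tcp [ 0.4564 -0.182   0.2343] L [-0.074  -0.0396  0.2343] yaw 2.02 F [-0.46 -0.84  0.58] gap -0.002
red [208.8, 296.6] [24, 23, 421] [0.4272 0.2496]
```

View pics/t50c.png

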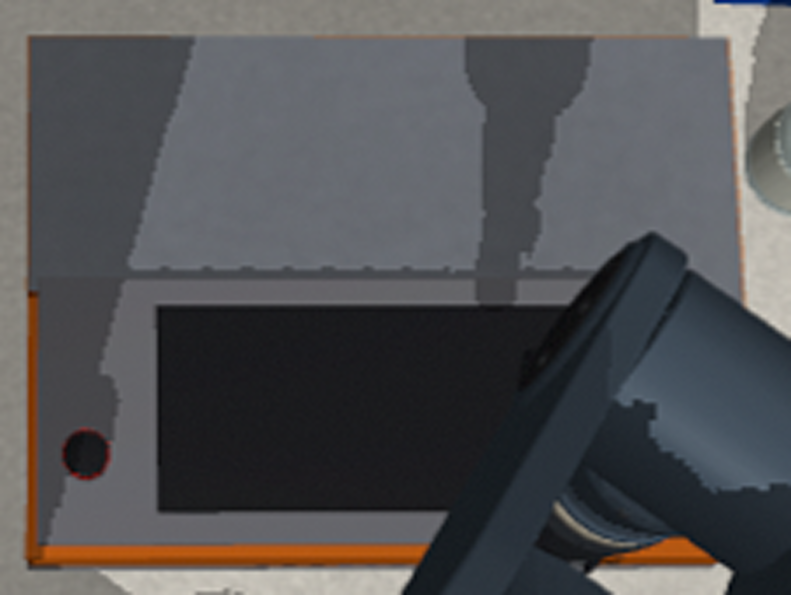

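View pics/s50c.png

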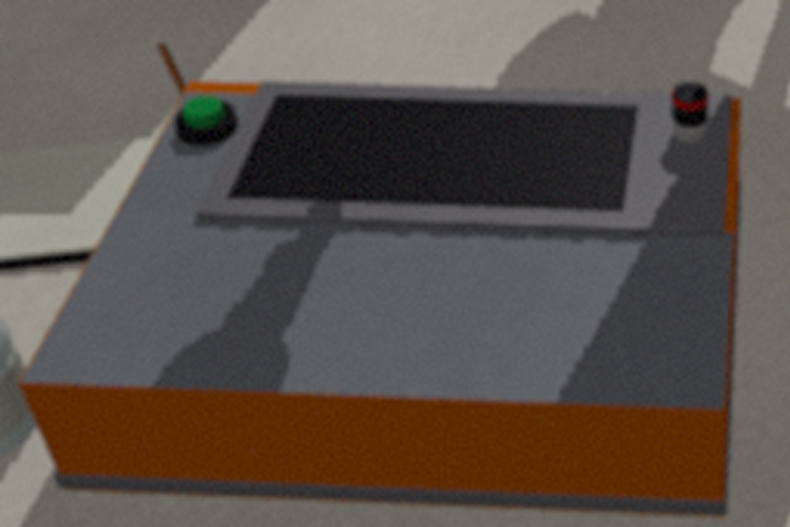

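The top and scene crops match the initial shut pictures. The knob is at (86,453) in the top crop, as at the start, the window corners are the same, and the button is up. No green cups are left on the bench and the reference cup stands where it was. Handing in.

```bash
python3 -c "
from station import manip
print(manip.sign_off())"
```

```text
the job is handed in; nothing more can be done
None
```

I finished the whole sequence and handed the job in at about 45 s. I lifted the plunger and opened the cover, then stood all four green-capped cups in bays 1–4 behind their gates. After that I slid the cover shut, let the plunger drop home and pressed the start button. The sign-off gave no verdict.

**What the last checks showed:**
- **Cups:** before the cover was closed, all four stood in line with their gates pushed back. They measured about 1.5–2 mm off in loader x. In y they read within about 2 mm of their bays, except bay 4, whose cap was cut off in the last view (5.8 mm there). An earlier clear view put it within 1 mm. I could not see them again once the cover was shut.
- **Cover and plunger:** the cover's window corners and the knob match the pictures from the start, with the cover shut and the plunger home.
- **Start button:** it bottomed out at 25–35 N, then rose with the fingers at about 4 N and is up again.
- **Reference cup:** it was never touched and still stands where it was.

**What disagreed:**
- **Cameras:** the top and wrist cameras differed by about 2–7 mm, so I used wrist-camera positions for the grasps and bays.
- **Button height:** it was about 7 mm above what I had triangulated. The press was therefore harder than planned and peaked at 35 N.

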